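# Pack a gift crate, heavy below and light on top

### The job

Pack the pale wooden gift crate for a customer: first lift out the cocoa pod that someone left in it and lay it lengthwise in the middle of the dark shallow display tray. Then stand all the heavy cocoa tins upright on the crate's floor, lay both yellow wafer packs lying near it flat on top of the tins, and last lay every black-wrapped chocolate bar flat on top of the wafer packs, keeping it all over the crate. Leave the red ribbon spool and the price card nearby where they are.

Things in the scene. Friction and masses are not known exactly. Their poses are not given: they have to be found in the camera images.
- crate: pale wooden open gift crate, fixed to the table, outside 260 x 140 x 48 mm high (x, y, z), walls 5 mm and floor 5 mm thick, so 250 x 130 mm inside; origin at the centre of its underside, long side along its x. Three tins stand in it in a row along x, and their lids stand clear above its rim (lid top 21 mm over it).
- tray: dark wooden shallow display tray, fixed to the table, outside 220 x 130 x 18 mm high (x, y, z), walls and floor 5 mm thick; origin at the centre of its underside, long side along its x.
- pod: ochre cocoa pod with ridges, 67 x 165 x 59 mm (x, y, z), 140 g, lies at the start in the crate, lengthwise; origin at its underside as built, long side along its y; grip it across its x at mid-length.
- pod_mid (a point): the middle of the cocoa pod, 29 mm above its origin.
- tin_a: red cocoa tin with a cream lid, 64 mm across and 64 mm high, filled and heavy (about 250 g); the body under the 12 mm lid is 62 mm across; origin at the centre of its underside, z along its axis. May be absent (None).
- tin_b: dark green cocoa tin with a cream lid, 64 mm across and 64 mm high, filled and heavy (about 250 g); the body under the 12 mm lid is 62 mm across; origin at the centre of its underside, z along its axis. May be absent (None).
- tin_c: red cocoa tin with a cream lid, 64 mm across and 64 mm high, filled and heavy (about 250 g); the body under the 12 mm lid is 62 mm across; origin at the centre of its underside, z along its axis. May be absent (None).
- pack_a: flat yellow pack of filled wafers, 46 x 96 x 22 mm (x, y, z), about 60 g; origin at the centre of its underside, long side along its y.
- pack_b: flat yellow pack of filled wafers, 46 x 96 x 22 mm (x, y, z), about 60 g; origin at the centre of its underside, long side along its y.
- bar_a: thin wrapped chocolate bar in a black wrapper with a turquoise stripe, 27 x 92 x 9 mm (x, y, z), about 30 g; origin at the centre of its underside, long side along its y. May be absent (None).
- bar_b: thin wrapped chocolate bar in a black wrapper with a green stripe, 27 x 92 x 9 mm (x, y, z), about 30 g; origin at the centre of its underside, long side along its y. May be absent (None).
- spool: bystander: red ribbon spool, 53 mm across, 22 mm high, standing on the table; origin at the centre of its underside.
- card: bystander: white price card in a small foot, 19 x 68 x 49 mm (x, y, z), standing on the table; origin at the centre of its underside.
There are look-alikes about, which are no part of the job. What is shaped like the bar_b but orange is not meant.

How it is judged:
By the outcome, as a careful person would: the job done as asked, in the order asked, and still so for the second after the job is handed in, with the robot touching nothing.
Of tin_a, tin_b, tin_c only 2 to 3 are there at a start; the rules pass over those that are not, and their reading is None.
Of bar_a, bar_b only 1 to 2 are there at a start; the rules pass over those that are not, and their reading is None.
At some moment in a run one of tin_a, tin_b, tin_c, pod may be knocked a few centimetres aside while the robot is not near it.
It also fails if it takes over 210 s, if anything falls off the work surface, if the arm or the gripper's body presses on something with over 40 N, if the wrist force passes 120 N, or if a joint passes its speed limit or range.

### The arm

A 6-joint arm with a two-finger parallel gripper is mounted at the origin on a cart in front of the work surface, level with it; the furniture and walls round the work are solid. World frame = base frame: x ahead of the robot, y to its left, z up, the work surface at z = 0. Lengths are in m, angles in rad, forces in N, time in s.
With the tool pointing down it reaches from about 0.325 to 0.775 m from the base axis. Payload 5.5 kg.
Tool frame: the origin (TCP) lies midway between the tips of the shut fingers; the grasp point (between the pads) lies 19 mm behind it (bot.tcp_to_grasp is the distance from the TCP to the grasp point, in m); z points along the fingers, x is the direction in which the jaws open and shut, and the axes are right-handed (so a half turn about z gives the same grasp; the last joint's range is limited). The gripper opens to 85 mm and grips with 20 to 120 N. Pads are 22 mm wide; open, the fingers measure 114 mm over their backs; the gripper's body (76 mm by 85 mm) begins 54 mm behind the grasp point. The pads swing forward as they close: fully open they stand 13 mm farther back than shut.
Start: joints at [-0.057, 0.091, 1.231, -0, 1.82, -0.057], TCP at [0.6, -0, 0.231] pointing down, gripper open.
Joint ranges: [-2.87, 2.87], [-0.86, 2.18], [0.17, 2.46], [-1.51, 4.65], [0.06, 2.69], [-2.65, 2.65]. Speed limits (rad/s): [2.57, 2.57, 3.01, 3.14, 3.14, 3.14].

### API

Orientations are given as [roll, pitch, yaw] about the fixed x, y, z axes, in that order (R = Rz(yaw) Ry(pitch) Rx(roll)).
In Python, from station import status, imaging, bot, nets gives the robot as it stands.
- The arm moves only by the tool move_arm, never from a script. Its argument "rows" is a list of rows, each a list of 6 numbers: the shift along the tool's x, y, z in mm, then the turn, a rotation vector about the tool's x, y, z in rad. In form: [[x, y, z, wx, wy, wz], ...]. A call has exactly 10 rows; each row is the pose to reach, as a shift and turn from the pose commanded when the call began, along the tool's axes at that moment; what a row does not reach only later rows make up. A row lasts 1/10 s, in which the tool goes at most 50 mm and 8.59 degrees, less where a joint would pass 70% of its speed; a pose out of reach is approached as far as the arm can. A call with a gripper value outside its range is refused whole. "grip" is the closure in counts, from 0 (fully open) to 255 (shut), set as the call begins (left out, the last holds). The fingers move at their own pace and stop on an object; "newtons" is the grip in N (left out, the last holds). Time passes only in rows, so rows that repeat a pose let the fingers close, or fill a call up. It gives the time, the measured TCP pose, the force and the opening at its end, in the units of the state.
- status.state(): the state, without advancing time (a new reading comes with each control period).
- imaging.capture(name): name is "scene" or "side" or "wrist"; returns the picture (384x512x3 uint8, red, green, blue); there is no depth.
- imaging.get_calibration(name): a dict with "camera_matrix" (3x3 intrinsics, pixels), "k1" (the pictures are not rectified: a ray, as slopes to the right and down, at radius r is drawn at 1 + k1 r^2 times it, then the intrinsics apply), "R" (3x3) and "t" (3): a world point X has camera coordinates R X + t; the wrist camera has in their place "mount" (4x4, takes a point from camera to tool coordinates, whose origin is the TCP and whose axes are the tool frame's). Camera axes: x right, y down, z forward; pixel columns grow to the right and rows downward; lengths in m; the calibration is good to about 2 mm. A picture is of the moment at which its call begins: read the wrist's pose just before it. get_calibration takes no time and is no camera call.
- bot.finish_job(): hands the job in, once; it reports no verdict.
Trained networks look in the newest picture that a camera, given by its name, has taken for a name from the list of things; names that differ only in an ending like _2 or _b are one class to them, and where a whole thing is asked for, a point or a joint stands for the part that bears it (a point fixed in the world has none). Each returns a list of dicts, best first, with "confidence" (0 to 1); they miss things now and then, are a little off and sometimes report something else, mostly with a low value. They report only what shows in the picture. A call takes as long as a camera call. They do not tell look-alikes from the thing itself.
- nets.search_frame(camera, thing): "point" ([x, y, z] in m, in world coordinates, good to about 4 mm: the middle of the surface that is visible of it).
The state is a dict: "clock": time; "joint_pos": joint angles; "dq": joint speeds; "joint_torque": joint torques, N m; "ee_pos": TCP position; "tool_rot": TCP orientation; "force": force on the tool from outside, world axes, zero at the start; "torque": the same for the moment, N m; "opening": finger opening in m.
Only numpy, scipy, OpenCV 4.12 (cv2) and the standard library are available. Lean on these libraries where they do the work, as an engineer would, in place of code of your own. Each camera call takes 0.05 s, during which the arm holds its last target. There are 200 camera calls.

## Working session

There is one attempt and no reset: what is moved stays moved. The work goes in short steps, Python scripts to look and compute and a tool call to move; the robot and the scene stay as the last step left them, time stands still between calls to the robot, and variables do not carry over. Pictures are saved under pics/ and viewed, on a budget of 14 in all, crops included, one or two more only if the job needs it, and the job is handed in when it is done.

Besides the shell and the picture viewer there is one more tool, called after ">>>" as name(argument=value, ...) on one line, values as JSON. move_arm: Moves the arm, as the interface text tells. Its arguments: {"type":"object","properties":{"rows":{"type":"array","items":{"type":"array","items":{"type":"number"}}},"grip":{"type":"number"},"newtons":{"type":"number"}},"required":["rows"]}

```bash
ls; mkdir -p pics; python3 - <<'E'
from station import status, imaging, bot, nets
import cv2
for c in ("scene","side"):
    im=imaging.capture(c); cv2.imwrite(f"pics/{c}0.png",im[:,:,::-1])
    for n in ("crate","tray","pod","tin_a","tin_b","pack_a","bar_a","bar_b","spool","card"):
        print(c,n,[(round(d["confidence"],2),[round(v,3) for v in d["point"]]) for d in nets.search_frame(c,n)])
print(status.state())
E
```

```text
pics
scene crate [(0.76, [0.618, -0.025, 0.019])]
scene tray [(0.94, [0.565, 0.153, 0.003])]
scene pod [(0.68, [0.582, -0.045, 0.049])]
scene tin_a [(0.88, [0.378, -0.308, 0.061]), (0.61, [0.36, 0.296, 0.051])]
scene tin_b [(0.88, [0.378, -0.308, 0.061]), (0.61, [0.36, 0.296, 0.051])]
scene pack_a [(0.93, [0.445, -0.414, 0.021]), (0.55, [0.594, 0.295, 0.022])]
scene bar_a [(0.62, [0.529, -0.307, 0.012]), (0.58, [0.541, -0.416, 0.009])]
scene bar_b [(0.62, [0.529, -0.307, 0.012]), (0.58, [0.541, -0.416, 0.009])]
scene spool [(0.85, [0.406, -0.527, 0.021])]
scene card [(0.64, [0.528, -0.537, 0.026])]
side crate [(0.37, [0.587, -0.017, 0.049])]
side tray [(0.63, [0.558, 0.149, 0.004])]
side pod [(0.77, [0.583, -0.014, 0.051])]
side tin_a [(0.8, [0.361, 0.331, 0.062])]
side tin_b [(0.8, [0.361, 0.331, 0.062])]
side pack_a [(0.79, [0.453, -0.398, 0.025]), (0.73, [0.599, 0.316, 0.022])]
side bar_a [(0.77, [0.346, 0.161, 0.012]), (0.46, [0.539, -0.398, 0.011])]
side bar_b [(0.77, [0.346, 0.161, 0.012]), (0.46, [0.539, -0.398, 0.011])]
side spool [(0.43, [0.408, -0.516, 0.023]), (0.34, [0.598, 0.312, 0.022])]
side card [(0.44, [0.528, -0.523, 0.024])]
{'clock': 1.1, 'joint_pos': array([-5.67300934e-02,  9.10500745e-02,  1.23067945e+00,  3.41678250e-06,
        1.81980832e+00, -5.66921160e-02]), 'dq': array([-0.00043247,  0.00097866, -0.00109946,  0.00209772,  0.00072541,
       -0.00049238]), 'joint_torque': array([ 1.15179540e-03, -4.58478105e+01, -4.18103063e+01,  1.91696012e-05,
        7.31007603e-04,  1.52750633e-06]), 'ee_pos': array([ 6.00013341e-01, -1.94610546e-05,  2.31316735e-01]), 'tool_rot': array([-3.14159245e+00, -5.49082791e-05, -3.71352852e-05]), 'force': array([ 0.43839894,  0.57934061, -0.15051211]), 'torque': array([ 0.01604537,  0.01137608, -0.0186628 ]), 'opening': 0.08531587605389715}
```

View pics/scene0.png

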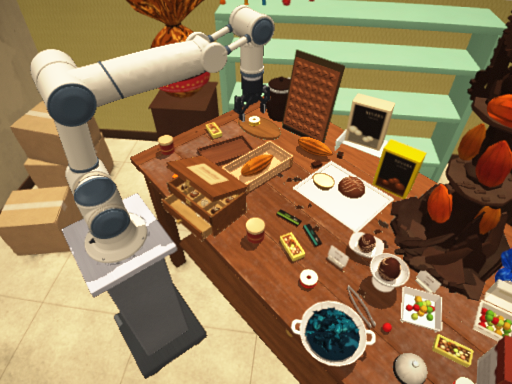

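View pics/side0.png

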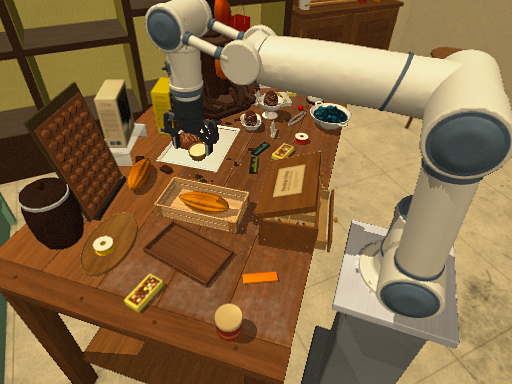

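The scene shows the crate with the pod (258,163), the tray (215,155), and a chest with drawers (205,195). There are two tins (256,230 and 166,143), two packs (292,246 and 213,130), two dark bars (288,216 and 312,235), the spool (308,278) and the card (338,257). The side view adds an orange decoy bar (260,278). I'll enlarge to confirm these and look for a third tin.

```bash
python3 - <<'E'
import cv2,numpy as np
from station import imaging
a=cv2.imread("pics/scene0.png")[105:295,130:360]; b=cv2.imread("pics/side0.png")[120:350,110:345]
cv2.imwrite("pics/crop1.png",cv2.resize(a,None,fx=3.1,fy=3.1,interpolation=cv2.INTER_CUBIC))
cv2.imwrite("pics/crop2.png",cv2.resize(b,None,fx=2.6,fy=2.6,interpolation=cv2.INTER_CUBIC))
for c in ("scene","side","wrist"):
    print(c,imaging.get_calibration(c))
E
```

```text
scene {'camera_matrix': array([[351.17102226,   0.        , 250.60467133],
       [  0.        , 351.17102226, 189.31283626],
       [  0.        ,   0.        ,   1.        ]]), 'k1': -0.06191260919236409, 'R': array([[ 0.79793988, -0.60248894, -0.01729228],
       [-0.4356162 , -0.55662952, -0.70739105],
       [ 0.4165699 ,  0.57198833, -0.70661084]]), 't': array([-0.46823783,  0.16496119,  1.20942742])}
side {'camera_matrix': array([[362.57223985,   0.        , 249.58276081],
       [  0.        , 362.57223985, 193.42352126],
       [  0.        ,   0.        ,   1.        ]]), 'k1': -0.01823430208227214, 'R': array([[-0.93758401, -0.3472774 ,  0.01829309],
       [-0.2436619 ,  0.61848959, -0.74706058],
       [ 0.24812316, -0.70488938, -0.66450422]]), 't': array([0.40457924, 0.21398863, 0.98506266])}
wrist {'camera_matrix': array([[325.96706207,   0.        , 257.98419873],
       [  0.        , 325.96706207, 188.91419012],
       [  0.        ,   0.        ,   1.        ]]), 'k1': -0.03879492847001512, 'mount': array([[ 9.99999809e-01,  4.10355170e-04, -4.62016597e-04,
         5.81001758e-04],
       [-2.67147911e-04,  9.61280553e-01,  2.75571454e-01,
        -6.86921288e-02],
       [ 5.57209741e-04, -2.75571278e-01,  9.61280480e-01,
        -1.43241997e-01],
       [ 0.00000000e+00,  0.00000000e+00,  0.00000000e+00,
         1.00000000e+00]])}
```

View pics/crop1.png

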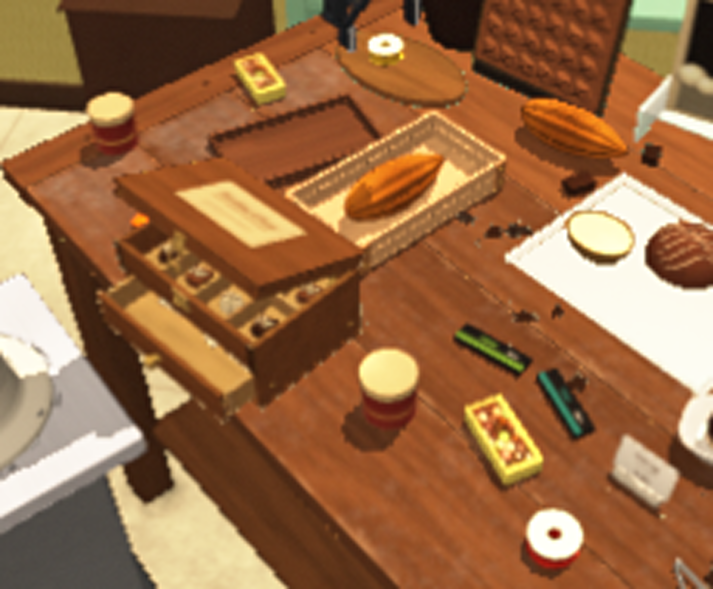

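View pics/crop2.png

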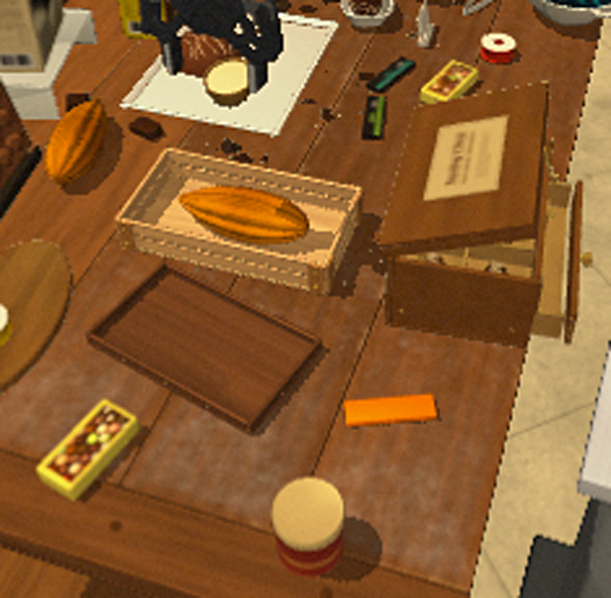

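Both tins are red (tin_a and tin_c), so tin_b is absent unless something hides it. The bars in crop1 are green-striped (490,348) and turquoise-striped (565,402), both black. The orange bar near the tray is a decoy. The packs are at crop1 (503,438) and (260,78). The third yellow box, far off in the lower right, isn't near the crate. Next I'll look from the wrist camera.

```bash
cat > h.py <<'E'
import numpy as np, cv2
from scipy.spatial.transform import Rotation as Ro
from station import status, imaging, bot, nets
def pose(s): return Ro.from_euler('xyz',s["tool_rot"]).as_matrix(), np.array(s["ee_pos"])
def cam(c,s=None):
    k=imaging.get_calibration(c)
    if c!="wrist": return k,k["R"],k["t"]
    R,p=pose(s or status.state()); M=np.eye(4); M[:3,:3]=R; M[:3,3]=p
    W=np.linalg.inv(M@k["mount"]); return k,W[:3,:3],W[:3,3]
def proj(C,X):
    k,R,t=C; K=k["camera_matrix"]; x=np.atleast_2d(X)@R.T+t; q=x[:,:2]/x[:,2:]
    return cv2.convertPointsToHomogeneous(q*(1+k["k1"]*(q**2).sum(1,keepdims=True)))[:,0]@K[:2].T
def plane(C,uv,z):
    k,R,t=C; D=np.array([k["k1"],0,0,0.])
    q=cv2.undistortPoints(np.array(uv,float).reshape(-1,1,2),k["camera_matrix"],D)[:,0]
    d=np.c_[q,np.ones(len(q))]@R; o=-R.T@t
    return o+d*((z-o[2])/d[:,2])[:,None]
def snap(c,fn,f=1.5):
    s=status.state(); im=imaging.capture(c)[:,:,::-1]
    cv2.imwrite("pics/raw_"+fn,im); cv2.imwrite("pics/"+fn,cv2.resize(im,None,fx=f,fy=f,interpolation=cv2.INTER_CUBIC))
    return im,cam(c,s)
E
python3 - <<'E'
from h import *
im,C=snap("wrist","w1.png")
import pickle; pickle.dump(C,open("w1.pkl","wb"))
for n in ("crate","tray","pod"): print(n,[(round(d["confidence"],2),np.round(d["point"],3)) for d in nets.search_frame("wrist",n)])
E
```

```text
crate [(0.69, array([ 0.613, -0.021,  0.006]))]
tray [(0.67, array([0.567, 0.129, 0.008]))]
pod [(0.72, array([ 0.595, -0.02 ,  0.052]))]
```

View pics/w1.png

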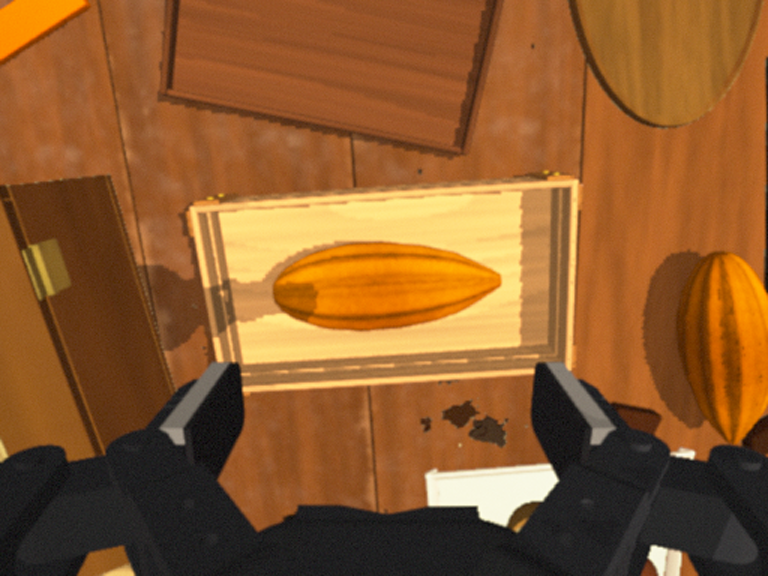

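The wrist view (1.5x pixels) shows the pod with tips at (272,292) and (501,281), and the crate rim at TL (191,208), TR (579,180), BR (573,372). The tray's near edge runs (162,95) to (463,154). The chest is at lower left.

```bash
python3 - <<'E'
from h import *
import pickle; C=pickle.load(open("w1.pkl","rb"))
P=lambda uv,z: plane(C,np.array(uv)/1.5,z)[:,:2]
print("crate",P([(191,208),(579,180),(573,372),(218,391)],.048).round(4).tolist())
print("tray near",P([(162,95),(463,154)],.018).round(4).tolist())
print("pod tips",P([(272,292),(501,281)],.035).round(4).tolist(),"sides",P([(375,241),(375,329)],.035).round(4).tolist())
S=cam("side"); Q=lambda uv,z: plane(S,np.array(uv)/2.6+[110,120],z)[:,:2]
print("tray side cam",Q([(165,265),(323,345),(250,430),(90,332)],.018).round(4).tolist())
print("crate side cam",Q([(168,150),(361,187),(330,268),(120,213)],.048).round(4).tolist())
# tops: segment packs, bars, tin lids
def seg(name,fn,lo,hi,z,box):
    im=cv2.imread(fn); Cc=cam(name); m=cv2.inRange(cv2.cvtColor(im,cv2.COLOR_BGR2HSV),lo,hi)
    k=np.zeros_like(m); x0,y0,x1,y1=box; k[y0:y1,x0:x1]=m[y0:y1,x0:x1]
    v,u=np.nonzero(k); w=plane(Cc,np.c_[u,v],z)[:,:2]
    (c,sz,a)=cv2.minAreaRect((w*1000).astype(np.float32)); print(name,box,len(u),np.round(c,1),np.round(sz,1),round(a,1))
seg("scene","pics/scene0.png",(22,110,120),(35,255,255),.022,(275,225,312,270))
seg("scene","pics/scene0.png",(22,110,120),(35,255,255),.022,(200,118,226,142))
seg("side","pics/side0.png",(22,110,120),(35,255,255),.022,(265,140,300,165))
seg("side","pics/side0.png",(22,110,120),(35,255,255),.022,(120,270,168,315))
seg("scene","pics/scene0.png",(18,60,150),(30,160,255),.064,(243,214,270,236))
seg("scene","pics/scene0.png",(18,60,150),(30,160,255),.064,(155,130,178,150))
seg("side","pics/side0.png",(18,60,150),(30,160,255),.064,(205,300,250,335))
seg("scene","pics/scene0.png",(35,0,0),(100,255,255),.009,(270,205,303,228))
seg("scene","pics/scene0.png",(35,0,0),(100,255,255),.009,(300,220,324,250))
seg("side","pics/side0.png",(35,0,0),(100,255,255),.009,(245,150,262,178))
seg("side","pics/side0.png",(35,0,0),(100,255,255),.009,(248,138,273,158))
E
```

```text
crate [[0.4691, 0.0276], [0.7271, 0.0461], [0.7378, -0.0929], [0.4742, -0.1086]]
tray near [[0.4447, 0.1021], [0.6542, 0.0617]]
pod tips [[0.5168, -0.0352], [0.6829, -0.0269]] sides [[0.592, 0.0024], [0.5916, -0.0639]]
tray side cam [[0.6493, 0.0696], [0.4355, 0.1123], [0.4622, 0.2362], [0.675, 0.1864]]
crate side cam [[0.7275, -0.0852], [0.4751, -0.1085], [0.4598, 0.0313], [0.7223, 0.0385]]
scene (275, 225, 312, 270) 218 [ 444.8 -411.3] [102.5  50.6] 76.9
scene (200, 118, 226, 142) 92 [595.7 291.5] [109.4  50.7] 78.3
side (265, 140, 300, 165) 116 [ 446.7 -394.9] [113.2  53.2] 77.1
side (120, 270, 168, 315) 394 [596.3 310.7] [99.5 54.1] 78.7
scene (243, 214, 270, 236) 235 [ 382.1 -296.8] [63.3 59.5] 52.1
scene (155, 130, 178, 150) 121 [359.7 317.1] [63.6 67.9] 51.3
side (205, 300, 250, 335) 592 [365.9 320.2] [58.6 63.5] 21.3
scene (270, 205, 303, 228) 77 [ 525.  -303.6] [20.3 85.3] 14.9
scene (300, 220, 324, 250) 93 [ 536.9 -410. ] [91.2 21.4] 73.8
side (245, 150, 262, 178) 62 [ 530.  -323.9] [ 20.1 138. ] 12.2
side (248, 138, 273, 158) 54 [ 538.  -407.8] [91.5 21.5] 71.7
```

```bash
cat >> h.py <<'E'
def go(x,y,z,yaw,frm=None):
    "row (mm, rad) to reach a tool-down pose from the present one (or from frm=(x,y,z,yaw))"
    if frm is None: R,p=pose(status.state())
    else: R,p=Ro.from_euler('xyz',[np.pi,0,frm[3]]).as_matrix(),np.array(frm[:3])
    G=Ro.from_euler('xyz',[np.pi,0,yaw]).as_matrix()
    r=np.r_[R.T@(np.array([x,y,z])-p)*1000,Ro.from_matrix(R.T@G).as_rotvec()]
    print("row",np.round(r[:3],1).tolist(),np.round(r[3:],3).tolist())
E
python3 - <<'E'
from h import *
go(.600,-.031,.14,np.deg2rad(-87))
S=cam("scene"); Q=lambda uv,z: plane(S,np.array(uv)/3.1+[130,105],z)[:,:2].round(3).tolist()
print("chest base corner",Q([(358,335),(228,412),(255,395)],0), "lid for z .1,.15,.2",[Q([(240,290),(360,258),(115,180),(190,160)],z) for z in (.1,.15,.2)])
S=cam("side"); Q=lambda uv,z: plane(S,np.array(uv)/2.6+[110,120],z)[:,:2].round(3).tolist()
print("chest side base",Q([(388,318),(522,342)],0),"lid",[Q([(383,250),(540,235),(400,112),(548,85)],z) for z in (.1,.15,.2)])
E
```

```text
row [-0.0, 31.0, 91.3] [0.0, -0.0, 1.518]
chest base corner [[0.421, -0.188], [0.241, -0.191], [0.277, -0.189]] lid for z .1,.15,.2 [[[0.308, -0.128], [0.441, -0.169], [0.286, 0.125], [0.378, 0.101]], [[0.287, -0.172], [0.413, -0.211], [0.266, 0.067], [0.352, 0.044]], [[0.266, -0.216], [0.384, -0.252], [0.246, 0.008], [0.327, -0.013]]]
chest side base [[0.388, 0.037], [0.239, 0.016]] lid [[[0.399, 0.033], [0.248, -0.05], [0.459, -0.203], [0.299, -0.33]], [[0.384, 0.08], [0.244, 0.003], [0.44, -0.139], [0.291, -0.257]], [[0.369, 0.127], [0.24, 0.056], [0.421, -0.075], [0.283, -0.184]]]
```

>>> move_arm(rows=[[0, 5, 15, 0, 0, 0.13], [0, 8, 25, 0, 0, 0.27], [0, 12, 35, 0, 0, 0.41], [0, 16, 45, 0, 0, 0.55], [0, 20, 55, 0, 0, 0.69], [0, 24, 65, 0, 0, 0.83], [0, 28, 75, 0, 0, 0.97], [0, 31, 82, 0, 0, 1.11], [0, 31, 88, 0, 0, 1.25], [0, 31, 91, 0, 0, 1.39]], grip=0, newtons=50)

```text
clock: 2.3
ee_pos: [0.5997, -0.0311, 0.1394]
tool_rot: [3.14, 0.0, -1.396]
force: [-0.1, 0.2, -0.4]
opening: 0.0856
```

>>> move_arm(rows=[[0, 0, 0, 0, 0, 0.07], [0, 0, 0, 0, 0, 0.128], [0, 0, 0, 0, 0, 0.128], [0, 0, 0, 0, 0, 0.128], [0, 0, 0, 0, 0, 0.128], [0, 0, 0, 0, 0, 0.128], [0, 0, 0, 0, 0, 0.128], [0, 0, 0, 0, 0, 0.128], [0, 0, 0, 0, 0, 0.128], [0, 0, 0, 0, 0, 0.128]])

```text
clock: 3.3
ee_pos: [0.6, -0.031, 0.1403]
tool_rot: [3.142, -0.0, -1.518]
force: [0.1, 1.1, -0.8]
opening: 0.0853
```

```bash
python3 - <<'E'
from h import *
im,C=snap("wrist","w2.png",1.2); s=status.state(); print(s["clock"],s["ee_pos"],s["tool_rot"],s["opening"])
m=cv2.inRange(cv2.cvtColor(im,cv2.COLOR_BGR2HSV),(5,190,120),(19,255,255)); n,l,st,_=cv2.connectedComponentsWithStats(m)
i=1+st[1:,4].argmax(); v,u=np.nonzero(l==i); w=plane(C,np.c_[u,v],.036)[:,:2]*1000
print(st[i],[np.round(a,1) for a in cv2.minAreaRect(w.astype(np.float32))])
print([(d["confidence"],np.round(d["point"],3)) for d in nets.search_frame("wrist","pod")])
go(.600,-.031,.019,np.deg2rad(-87))
E
```

```text
3.35 [ 0.60002253 -0.03098256  0.14028572] [-3.14157343e+00  1.71407802e-05 -1.51792404e+00] 0.0855111504245323
[  357     0   125   199 12338] [array([ 669.9, -144.3]), array([144.3,  85.8]), np.float64(5.0)]
[(0.91, array([ 0.608, -0.028,  0.054])), (0.53, array([ 0.384, -0.26 ,  0.004]))]
row [-0.0, -0.0, 121.3] [0.0, 0.0, 0.0]
```

View pics/w2.png

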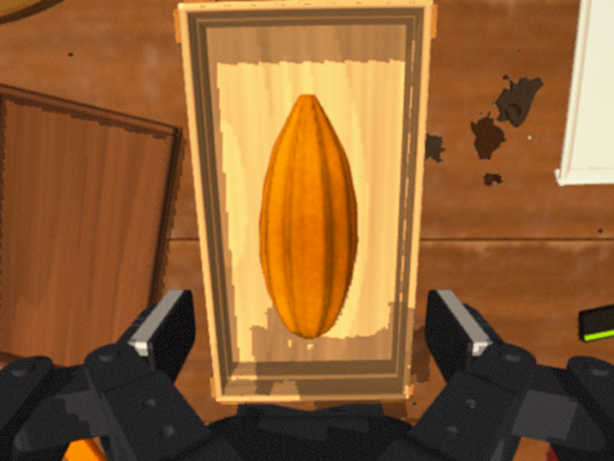

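The pod is still centred between the fingers: tips at (308,95) and (310,338) at 1.2x, sides at (260,225) and (357,225).

```bash
python3 - <<'E'
from h import *
C=cam("wrist"); P=lambda uv,z: plane(C,np.array(uv)/1.2,z)[:,:2].round(4).tolist()
print("pod",P([(308,95),(310,338)],.036),P([(260,225),(357,225)],.036))
print("crate",P([(178,3),(435,3),(411,400),(215,402)],.048),"floor inner",P([(238,361),(391,361)],.005))
E
```

```text
pod [[0.6818, -0.027], [0.5163, -0.037]] [[0.5988, 0.0003], [0.6022, -0.0634]]
crate [[0.726, 0.0464], [0.7334, -0.0938], [0.476, -0.1126], [0.4668, 0.0295]] floor inner [[0.4721, 0.0202], [0.4787, -0.1062]]
```

>>> move_arm(rows=[[1, 1, 15, 0, 0, 0], [1, 1, 30, 0, 0, 0], [1, 1, 45, 0, 0, 0], [1, 1, 60, 0, 0, 0], [1, 1, 75, 0, 0, 0], [1, 1, 90, 0, 0, 0], [1, 1, 102, 0, 0, 0], [1, 1, 112, 0, 0, 0], [1, 1, 119, 0, 0, 0], [1, 1, 121, 0, 0, 0]])

```text
clock: 4.4
ee_pos: [0.5987, -0.032, 0.0183]
tool_rot: [3.14, 0.0, -1.518]
force: [-1.4, -0.3, 0.6]
opening: 0.0858
```

>>> move_arm(rows=[[0, 0, 0, 0, 0, 0], [0, 0, 0, 0, 0, 0], [0, 0, 0, 0, 0, 0], [0, 0, 0, 0, 0, 0], [0, 0, 0, 0, 0, 0], [0, 0, 0, 0, 0, 0], [0, 0, 0, 0, 0, 0], [0, 0, 0, 0, 0, 0], [0, 0, 0, 0, 0, 0], [0, 0, 0, 0, 0, 0]], grip=255, newtons=40)

```text
clock: 5.4
ee_pos: [0.5999, -0.0321, 0.0207]
tool_rot: [-3.139, -0.0, -1.518]
force: [-0.9, 0.3, 6.0]
opening: 0.0626
```

>>> move_arm(rows=[[0, 0, -5, 0, 0, 0], [0, 0, -15, 0, 0, 0], [0, 0, -30, 0, 0, 0], [0, 0, -45, 0, 0, 0], [0, 0, -60, 0, 0, 0], [0, 0, -75, 0, 0, 0], [0, 0, -90, 0, 0, 0], [0, 0, -100, 0, 0, 0], [0, 0, -107, 0, 0, 0], [0, 0, -110, 0, 0, 0]])

```text
clock: 6.4
ee_pos: [0.5993, -0.0321, 0.1301]
tool_rot: [-3.141, -0.0, -1.518]
force: [0.2, 1.0, -2.1]
opening: 0.0625
```

```bash
python3 - <<'E'
from h import *
im,C=snap("wrist","w3.png",1.2); s=status.state(); print(s["clock"],s["ee_pos"],s["tool_rot"],s["opening"],s["force"])
go(.559,.149,.131,np.deg2rad(-101))
E
```

```text
6.45 [ 0.59926624 -0.03208953  0.13006259] [-3.14086019e+00 -1.52958493e-04 -1.51798652e+00] 0.0628338609877422 [ 0.34251329  0.57686921 -0.54899889]
row [-183.0, 30.7, -1.0] [-0.001, -0.0, 0.245]
```

View pics/w3.png

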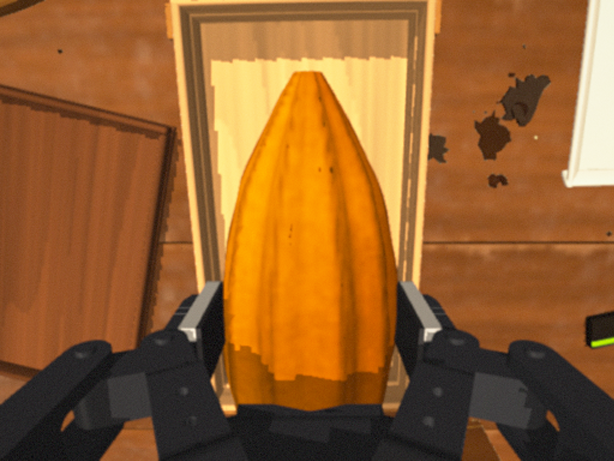

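The pod is held level between the pads (tip at (308,72)), so I'll carry it to the tray.

>>> move_arm(rows=[[-15, 3, 0, 0, 0, 0.025], [-35, 6, 0, 0, 0, 0.05], [-60, 10, 0, 0, 0, 0.08], [-85, 14, 0, 0, 0, 0.115], [-110, 18, 0, 0, 0, 0.15], [-135, 23, 0, 0, 0, 0.185], [-158, 27, 0, 0, 0, 0.215], [-173, 29, 0, 0, 0, 0.235], [-181, 31, 0, 0, 0, 0.245], [-183, 31, 0, 0, 0, 0.245]])

```text
clock: 7.45
ee_pos: [0.558, 0.1496, 0.1286]
tool_rot: [3.14, -0.0, -1.762]
force: [0.0, -0.8, -0.9]
opening: 0.0628
```

```bash
python3 - <<'E'
from h import *
im,C=snap("wrist","w4.png",1.2); s=status.state(); print(s["clock"],s["ee_pos"],s["tool_rot"],s["opening"])
E
```

```text
7.5 [0.55821061 0.14927153 0.12872694] [ 3.14082532e+00 -4.74606559e-04 -1.76207163e+00] 0.06328905731126157
```

View pics/w4.png

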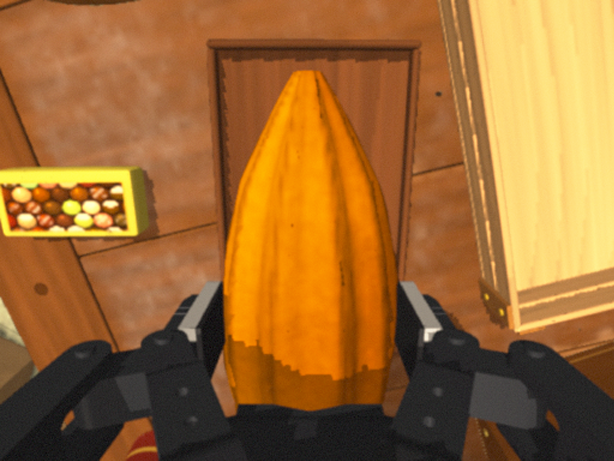

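```bash
python3 - <<'E'
from h import *
C=cam("wrist"); a=plane(C,np.array([(208,41),(421,41)])/1.2,.018)[:,:2]
d=a[1]-a[0]; L=np.hypot(*d); n=np.array([d[1],-d[0]])/L; n*=np.sign(-n[0])
print(a.round(4),L,np.degrees(np.arctan2(*(-n)[::-1])), a.mean(0)+n*.11)
E
```

```text
[[0.6812 0.1864]
 [0.657  0.0608]] 0.127947106192407 -10.903712687011682 [0.56106923 0.14438451]
```

>>> move_arm(rows=[[2, -1, 15, 0, 0, 0], [3, -2, 30, 0, 0, 0], [3, -2, 45, 0, 0, 0], [3, -2, 60, 0, 0, 0], [3, -2, 75, 0, 0, 0], [3, -2, 87, 0, 0, 0], [3, -2, 96, 0, 0, 0], [3, -2, 102, 0, 0, 0], [3, -2, 106, 0, 0, 0], [3, -2, 107, 0, 0, 0]])

```text
clock: 8.5
ee_pos: [0.5599, 0.1458, 0.0221]
tool_rot: [-3.142, 0.0, -1.763]
force: [0.0, 0.4, -1.6]
opening: 0.0628
```

>>> move_arm(rows=[[0, 0, 1, 0, 0, 0], [0, 0, 1, 0, 0, 0], [0, 0, 1, 0, 0, 0], [0, 0, 1, 0, 0, 0], [0, 0, 1, 0, 0, 0], [0, 0, 1, 0, 0, 0], [0, 0, 1, 0, 0, 0], [0, 0, 1, 0, 0, 0], [0, 0, 1, 0, 0, 0], [0, 0, 1, 0, 0, 0]], grip=0)

```text
clock: 9.5
ee_pos: [0.5598, 0.1457, 0.0212]
tool_rot: [3.142, -0.0, -1.763]
force: [-0.1, 0.0, 0.6]
opening: 0.0856
```

>>> move_arm(rows=[[0, 0, -10, 0, 0, 0], [0, 0, -25, 0, 0, 0], [0, 0, -45, 0, 0, 0], [0, 0, -65, 0, 0, 0], [0, 0, -90, 0, 0, 0], [0, 0, -120, 0, 0, 0], [0, 0, -150, 0, 0, 0], [0, 0, -180, 0, 0, 0], [0, 0, -200, 0, 0, 0], [0, 0, -210, 0, 0, 0]])

```text
clock: 10.5
ee_pos: [0.5605, 0.1459, 0.2358]
tool_rot: [-3.136, 0.002, -1.763]
force: [0.9, 0.4, 0.1]
opening: 0.0856
```

```bash
python3 - <<'E'
from h import *
im,C=snap("wrist","w5.png",1.2); s=status.state(); print(s["clock"],s["ee_pos"],s["tool_rot"],s["opening"])
go(.36,.316,.15,np.deg2rad(-90))
for c in ("scene","side"):
    imaging.capture(c); print(c,[(round(d["confidence"],2),np.round(d["point"],3)) for d in nets.search_frame(c,"tin_a")])
E
```

```text
10.55 [0.56064799 0.14589876 0.23624264] [-3.13564502e+00  2.42450189e-03 -1.76298183e+00] 0.08539028573431207
row [-128.4, 230.0, 85.2] [-0.006, 0.002, -0.192]
scene [(0.77, array([ 0.377, -0.311,  0.06 ])), (0.67, array([0.361, 0.299, 0.05 ]))]
side [(0.8, array([0.362, 0.331, 0.063]))]
```

View pics/w5.png

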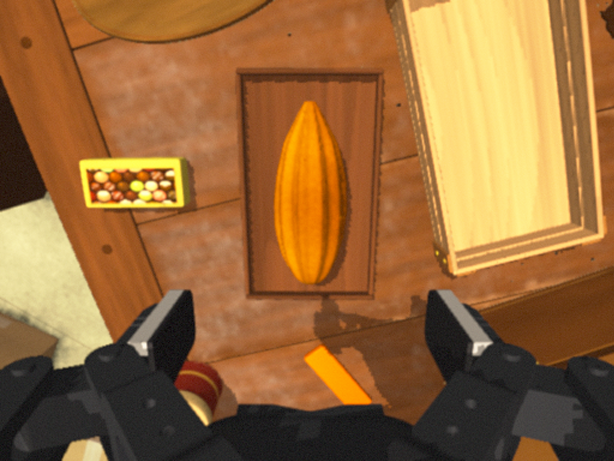

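The pod lies centred lengthwise in the tray ((310,190) against tray corners (237,70) and (373,298)). Next is the left tin.

```bash
python3 - <<'E'
from h import *
go(.362,.318,.15,0.063)
E
```

```text
row [-131.5, 226.5, 80.2] [0.002, 0.001, -1.826]
```

>>> move_arm(rows=[[-10, 15, 0, 0, 0, -0.14], [-25, 40, 0, 0, 0, -0.28], [-40, 68, 5, 0, 0, -0.42], [-56, 96, 10, 0, 0, -0.56], [-72, 124, 20, 0, 0, -0.7], [-88, 152, 30, 0, 0, -0.84], [-104, 180, 40, 0, 0, -0.98], [-118, 204, 50, 0, 0, -1.12], [-128, 220, 58, 0, 0, -1.26], [-131, 226, 62, 0, 0, -1.4]])

```text
clock: 11.75
ee_pos: [0.3608, 0.3181, 0.1666]
tool_rot: [3.138, 0.003, -0.355]
force: [0.0, -0.1, 0.2]
opening: 0.0854
```

```bash
python3 - <<'E'
from h import *
go(.362,.318,.15,0.063)
E
```

```text
row [1.2, -0.4, 16.6] [0.003, 0.003, -0.418]
```

>>> move_arm(rows=[[1, 0, 4, 0, 0, -0.1], [1, 0, 8, 0, 0, -0.2], [1, 0, 12, 0, 0, -0.3], [1, 0, 15, 0, 0, -0.38], [1, 0, 16, 0, 0, -0.418], [1, 0, 16, 0, 0, -0.418], [1, 0, 16, 0, 0, -0.418], [1, 0, 16, 0, 0, -0.418], [1, 0, 16, 0, 0, -0.418], [1, 0, 16, 0, 0, -0.418]])

```text
clock: 12.75
ee_pos: [0.364, 0.3171, 0.1533]
tool_rot: [-3.142, -0.0, 0.055]
force: [-0.1, -0.3, -0.2]
opening: 0.0855
```

```bash
cat >> h.py <<'E'
def blob(im,C,lo,hi,z,box=None):
    "largest colour blob -> centre, sizes (mm), angle on the plane z"
    m=cv2.inRange(cv2.cvtColor(im,cv2.COLOR_BGR2HSV),lo,hi)
    if box: k=np.zeros_like(m); k[box[1]:box[3],box[0]:box[2]]=255; m&=k
    m=cv2.morphologyEx(m,cv2.MORPH_CLOSE,np.ones((7,7)))
    n,l,st,ce=cv2.connectedComponentsWithStats(m); i=1+st[1:,4].argmax(); v,u=np.nonzero(l==i)
    w=(plane(C,np.c_[u,v],z)[:,:2]*1000).astype(np.float32); c,r=cv2.minEnclosingCircle(w)
    print("px",st[i].tolist(),"rect",[np.round(a,1) for a in cv2.minAreaRect(w)],"circ",np.round(c,1),round(r,1),"mean",w.mean(0).round(1))
E
python3 - <<'E'
from h import *
im,C=snap("wrist","w6.png",1.2); s=status.state(); print(s["clock"],s["ee_pos"],s["tool_rot"])
blob(im,C,(15,50,120),(32,170,255),.064)
print([(round(d["confidence"],2),np.round(d["point"],3)) for d in nets.search_frame("wrist","tin_a")])
E
```

```text
12.8 [0.36399356 0.31714527 0.15335748] [-3.14149608e+00 -1.05271379e-04  5.47937997e-02]
px [0, 0, 512, 235, 58377] rect [array([327.7, 406.8]), array([402.4, 151.8]), np.float64(18.8)] circ [343.1 361.4] 203.0 mean [328.4 403. ]
[(0.94, array([0.369, 0.324, 0.067]))]
```

View pics/w6.png

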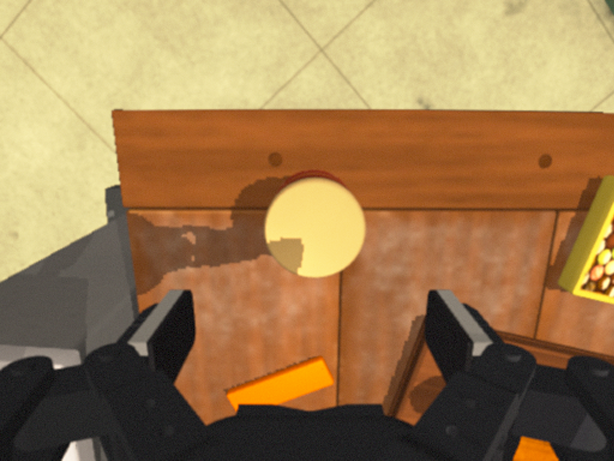

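The lid is at (315,228) at 1.2x, with radius about 50.

```bash
python3 - <<'E'
from h import *
C=cam("wrist"); print(plane(C,np.array([(315,228),(265,228),(365,228),(315,178),(315,277)])/1.2,.064))
x,y=plane(C,np.array([(315,228)])/1.2,.064)[0,:2]
go(x,y,.013,.063)
E
```

```text
[[0.36774342 0.31849482 0.064     ]
 [0.33681241 0.31678652 0.064     ]
 [0.39868397 0.32020257 0.064     ]
 [0.3659149  0.34955835 0.064     ]
 [0.36967481 0.28575682 0.064     ]]
row [3.7, -1.1, 140.4] [-0.0, -0.0, -0.008]
```

>>> move_arm(rows=[[4, -1, 12, 0, 0, -0.008], [4, -1, 28, 0, 0, -0.008], [4, -1, 45, 0, 0, -0.008], [4, -1, 62, 0, 0, -0.008], [4, -1, 80, 0, 0, -0.008], [4, -1, 97, 0, 0, -0.008], [4, -1, 114, 0, 0, -0.008], [4, -1, 128, 0, 0, -0.008], [4, -1, 136, 0, 0, -0.008], [4, -1, 140, 0, 0, -0.008]])

```text
clock: 13.85
ee_pos: [0.3674, 0.3179, 0.0118]
tool_rot: [3.141, 0.002, 0.063]
force: [-0.2, 0.6, -0.1]
opening: 0.0855
```

>>> move_arm(rows=[[0, 0, 0, 0, 0, 0], [0, 0, 0, 0, 0, 0], [0, 0, 0, 0, 0, 0], [0, 0, 0, 0, 0, 0], [0, 0, 0, 0, 0, 0], [0, 0, 0, 0, 0, 0], [0, 0, 0, 0, 0, 0], [0, 0, 0, 0, 0, 0], [0, 0, 0, 0, 0, 0], [0, 0, 0, 0, 0, 0]], grip=255, newtons=60)

```text
clock: 14.85
ee_pos: [0.3682, 0.3188, 0.0141]
tool_rot: [-3.141, -0.001, 0.063]
force: [-1.9, 0.2, 5.8]
opening: 0.0607
```

>>> move_arm(rows=[[0, 0, -5, 0, 0, 0], [0, 0, -15, 0, 0, 0], [0, 0, -30, 0, 0, 0], [0, 0, -50, 0, 0, 0], [0, 0, -70, 0, 0, 0], [0, 0, -90, 0, 0, 0], [0, 0, -110, 0, 0, 0], [0, 0, -125, 0, 0, 0], [0, 0, -135, 0, 0, 0], [0, 0, -137, 0, 0, 0]])

```text
clock: 15.85
ee_pos: [0.3684, 0.3187, 0.152]
tool_rot: [-3.14, -0.002, 0.063]
force: [-0.8, -0.5, -1.9]
opening: 0.0604
```

```bash
python3 - <<'E'
from h import *
s=status.state(); print(s["ee_pos"],s["tool_rot"],s["opening"],s["force"])
c=np.array([.601,-.0325]); u=np.array([np.cos(.063),np.sin(.063)])
print("slots",c+u*.055,c-u*.055)
go(*(c+u*.055),.15,.063)
E
```

```text
[0.3683947  0.31868366 0.15197576] [-3.14029115e+00 -2.03190145e-03  6.29837793e-02] 0.06037726525116486 [-0.76443394 -0.50160655 -1.86615237]
slots [ 0.65589089 -0.02903729] [ 0.54610911 -0.03596271]
row [265.0, 365.1, 2.0] [-0.001, -0.002, -0.0]
```

>>> move_arm(rows=[[6, 8, 0, 0, 0, 0], [18, 25, 0, 0, 0, 0], [35, 48, 0, 0, 0, 0], [54, 74, 0, 0, 0, 0], [74, 102, 0, 0, 0, 0], [96, 132, 0, 0, 0, 0], [118, 162, 0, 0, 0, 0], [140, 192, 0, 0, 0, 0], [162, 222, 0, 0, 0, 0], [182, 250, 0, 0, 0, 0]])

```text
clock: 16.85
ee_pos: [0.5657, 0.0779, 0.1485]
tool_rot: [3.141, 0.003, 0.062]
force: [-0.6, -0.2, -3.0]
opening: 0.0605
```

>>> move_arm(rows=[[18, 25, 0, 0, 0, 0], [35, 48, 0, 0, 0, 0], [50, 69, 0, 0, 0, 0], [62, 86, 0, 0, 0, 0], [71, 98, 0, 0, 0, 0], [78, 108, 0, 0, 0, 0], [82, 113, 0, 0, 0, 0], [83, 115, 0, 0, 0, 0], [83, 115, 0, 0, 0, 0], [83, 115, 0, 0, 0, 0]])

```text
clock: 17.85
ee_pos: [0.6551, -0.0287, 0.1504]
tool_rot: [-3.141, 0.0, 0.064]
force: [0.3, -0.3, -2.2]
opening: 0.0606
```

```bash
python3 - <<'E'
from h import *
im,C=snap("wrist","w7.png",1.2); s=status.state(); print(s["clock"],s["ee_pos"],s["tool_rot"],s["opening"])
go(.656,-.029,.02,.063)
E
```

```text
17.9 [ 0.65514191 -0.02861657  0.15049941] [-3.14145233e+00 -1.63827373e-04  6.37955650e-02] 0.06048776143956095
row [0.8, 0.5, 130.5] [-0.0, -0.0, 0.001]
```

View pics/w7.png

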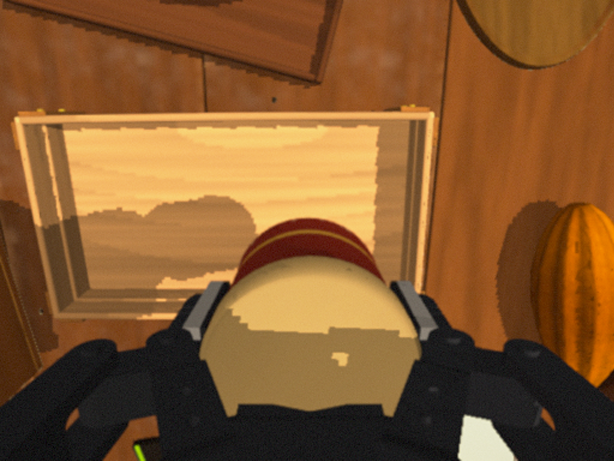

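The tin is held upright over the right half of the crate (rim corners (15,117) and (435,110)). Lowering it now.

>>> move_arm(rows=[[1, 0, 15, 0, 0, 0], [1, 0, 32, 0, 0, 0], [1, 0, 50, 0, 0, 0], [1, 0, 68, 0, 0, 0], [1, 0, 86, 0, 0, 0], [1, 0, 102, 0, 0, 0], [1, 0, 115, 0, 0, 0], [1, 0, 124, 0, 0, 0], [1, 0, 129, 0, 0, 0], [1, 0, 131, 0, 0, 0]])

```text
clock: 18.9
ee_pos: [0.6563, -0.0291, 0.0192]
tool_rot: [-3.142, 0.0, 0.063]
force: [-2.1, 1.0, 1.2]
opening: 0.0606
```

>>> move_arm(rows=[[0, 0, 0, 0, 0, 0], [0, 0, 0, 0, 0, 0], [0, 0, 0, 0, 0, 0], [0, 0, 0, 0, 0, 0], [0, 0, 0, 0, 0, 0], [0, 0, 0, 0, 0, 0], [0, 0, 0, 0, 0, 0], [0, 0, 0, 0, 0, 0], [0, 0, 0, 0, 0, 0], [0, 0, 0, 0, 0, 0]], grip=0)

```text
clock: 19.9
ee_pos: [0.6563, -0.0292, 0.0192]
tool_rot: [-3.142, 0.0, 0.063]
force: [-0.5, 0.5, -0.5]
opening: 0.0851
```

>>> move_arm(rows=[[0, 0, -10, 0, 0, 0], [0, 0, -25, 0, 0, 0], [0, 0, -45, 0, 0, 0], [0, 0, -65, 0, 0, 0], [0, 0, -90, 0, 0, 0], [0, 0, -120, 0, 0, 0], [0, 0, -150, 0, 0, 0], [0, 0, -180, 0, 0, 0], [0, 0, -200, 0, 0, 0], [0, 0, -205, 0, 0, 0]])

```text
clock: 20.9
ee_pos: [0.6573, -0.0293, 0.2301]
tool_rot: [3.14, -0.008, 0.063]
force: [0.5, -0.4, 1.2]
opening: 0.0858
```

```bash
python3 - <<'E'
from h import *
s=status.state(); print(s["clock"],s["ee_pos"],s["tool_rot"],s["opening"])
im,C=snap("wrist","w8.png",1.2)
for n in ("tin_a",): print([(round(d["confidence"],2),np.round(d["point"],3)) for d in nets.search_frame("wrist",n)])
for c in ("scene","side"):
    imaging.capture(c)
    for n in ("tin_a","pod"): print(c,[(round(d["confidence"],2),np.round(d["point"],3)) for d in nets.search_frame(c,n)])
go(.5,-.2,.225,.063); go(.38,-.30,.15,.063,(.5,-.2,.225,.063))
E
```

```text
20.9 [ 0.65734466 -0.02925763  0.23006969] [ 3.14033443 -0.00776288  0.06305515] 0.08576524516735282
[(0.91, array([ 0.658, -0.026,  0.07 ]))]
scene [(0.68, array([ 0.375, -0.312,  0.058])), (0.53, array([ 0.64 , -0.043,  0.059])), (0.25, array([ 0.407, -0.53 ,  0.016]))]
scene []
side [(0.95, array([ 0.648, -0.011,  0.06 ]))]
side [(0.58, array([0.542, 0.164, 0.054])), (0.32, array([ 0.581, -0.03 ,  0.017]))]
row [-166.4, 160.7, -2.0] [-0.0, 0.003, -0.0]
row [-126.1, 92.2, 75.0] [0.0, 0.0, 0.0]
```

>>> move_arm(rows=[[-15, 15, 0, 0, 0, 0], [-40, 40, 0, 0, 0, 0], [-75, 72, 0, 0, 0, 0], [-110, 105, 0, 0, 0, 0], [-140, 135, 0, 0, 0, 0], [-166, 161, 0, 0, 0, 0], [-195, 182, 10, 0, 0, 0], [-225, 205, 20, 0, 0, 0], [-252, 225, 30, 0, 0, 0], [-275, 240, 40, 0, 0, 0]])

```text
clock: 22.3
ee_pos: [0.3954, -0.2869, 0.1833]
tool_rot: [-3.141, 0.001, 0.062]
force: [-0.1, 0.5, 0.1]
opening: 0.0854
```

>>> move_arm(rows=[[-10, 6, 15, 0, 0, 0], [-17, 12, 25, 0, 0, 0], [-17, 13, 35, 0, 0, 0], [-17, 13, 40, 0, 0, 0], [-17, 13, 40, 0, 0, 0], [-17, 13, 40, 0, 0, 0], [-17, 13, 40, 0, 0, 0], [-17, 13, 40, 0, 0, 0], [-17, 13, 40, 0, 0, 0], [-17, 13, 40, 0, 0, 0]])

```text
clock: 23.3
ee_pos: [0.381, -0.3001, 0.1445]
tool_rot: [3.141, -0.0, 0.063]
force: [0.7, -0.1, 0.3]
opening: 0.0854
```

```bash
python3 - <<'E'
from h import *
im,C=snap("wrist","w9.png",1.2); s=status.state(); print(s["clock"],s["ee_pos"],s["tool_rot"])
blob(im,C,(15,50,120),(32,170,255),.064,(150,60,370,330))
print([(round(d["confidence"],2),np.round(d["point"],3)) for d in nets.search_frame("wrist","tin_a")])
E
```

```text
23.35 [ 0.38091604 -0.30008685  0.14443926] [ 3.14139033e+00 -1.74833987e-04  6.30451232e-02]
px [220, 142, 89, 87, 6119] rect [array([ 385.4, -293.6]), array([63.1, 63.6]), np.float64(3.6)] circ [ 385.5 -293.6] 32.3 mean [ 385.3 -292.7]
[(0.61, array([ 0.38 , -0.289,  0.061]))]
```

View pics/w9.png

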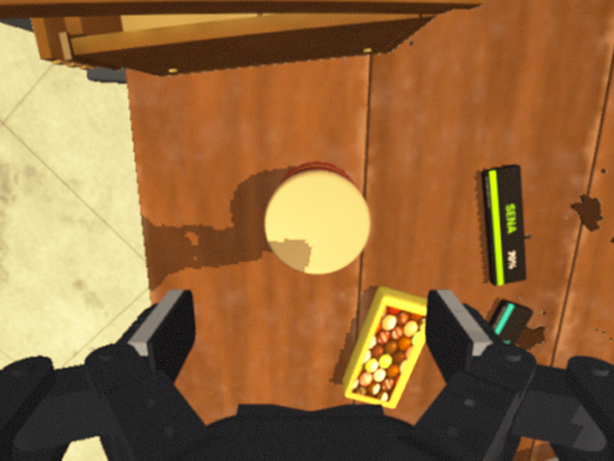

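The tin lid is at (318,222), confirmed by blob: (385,-293.5) mm, r = 32.3. The green-striped bar (503,225), the pack (388,348) and the turquoise bar's end (512,320) are also visible.

>>> move_arm(rows=[[3, -3, 10, 0, 0, 0], [5, -6, 24, 0, 0, 0], [5, -6, 40, 0, 0, 0], [5, -6, 57, 0, 0, 0], [5, -6, 75, 0, 0, 0], [5, -6, 92, 0, 0, 0], [5, -6, 108, 0, 0, 0], [5, -6, 120, 0, 0, 0], [5, -6, 128, 0, 0, 0], [5, -6, 131, 0, 0, 0]])

```text
clock: 24.4
ee_pos: [0.3849, -0.2933, 0.0118]
tool_rot: [-3.14, 0.001, 0.063]
force: [0.3, 0.6, -0.1]
opening: 0.0854
```

>>> move_arm(rows=[[0, 0, 0, 0, 0, 0], [0, 0, 0, 0, 0, 0], [0, 0, 0, 0, 0, 0], [0, 0, 0, 0, 0, 0], [0, 0, 0, 0, 0, 0], [0, 0, 0, 0, 0, 0], [0, 0, 0, 0, 0, 0], [0, 0, 0, 0, 0, 0], [0, 0, 0, 0, 0, 0], [0, 0, 0, 0, 0, 0]], grip=255)

```text
clock: 25.4
ee_pos: [0.3859, -0.2942, 0.0143]
tool_rot: [3.14, -0.001, 0.063]
force: [-2.6, 1.0, 5.9]
opening: 0.0603
```

>>> move_arm(rows=[[0, 0, -5, 0, 0, 0], [0, 0, -15, 0, 0, 0], [0, 0, -30, 0, 0, 0], [0, 0, -50, 0, 0, 0], [0, 0, -70, 0, 0, 0], [0, 0, -90, 0, 0, 0], [0, 0, -110, 0, 0, 0], [0, 0, -125, 0, 0, 0], [0, 0, -135, 0, 0, 0], [0, 0, -137, 0, 0, 0]])

```text
clock: 26.4
ee_pos: [0.3859, -0.2941, 0.152]
tool_rot: [3.14, -0.002, 0.063]
force: [-0.0, -0.3, -2.7]
opening: 0.0606
```

```bash
python3 - <<'E'
from h import *
s=status.state(); print(s["ee_pos"],s["tool_rot"],s["opening"],s["force"])
imaging.capture("side"); print([(round(d["confidence"],2),np.round(d["point"],3)) for d in nets.search_frame("side","tin_a")])
go(.54,-.20,.15,.063); go(.546,-.036,.15,.063)
E
```

```text
[ 0.3859331  -0.2941217   0.15195204] [ 3.13993117e+00 -1.71978395e-03  6.30173473e-02] 0.0605718620116605 [-0.02406789 -0.31190325 -2.67644712]
[(0.97, array([ 0.649, -0.011,  0.063])), (0.93, array([ 0.384, -0.272,  0.182]))]
row [160.2, -83.8, 0.1] [-0.0, 0.0, 0.0]
row [176.5, -247.1, 0.1] [-0.0, 0.0, 0.0]
```

>>> move_arm(rows=[[8, -3, 0, 0, 0, 0], [24, -10, 0, 0, 0, 0], [46, -21, 0, 0, 0, 0], [70, -33, 0, 0, 0, 0], [95, -46, 0, 0, 0, 0], [118, -60, 0, 0, 0, 0], [138, -76, 0, 0, 0, 0], [154, -96, 0, 0, 0, 0], [165, -119, 0, 0, 0, 0], [171, -143, 0, 0, 0, 0]])

```text
clock: 27.5
ee_pos: [0.5477, -0.1386, 0.1484]
tool_rot: [-3.14, 0.002, 0.063]
force: [0.0, 0.4, -3.3]
opening: 0.0604
```

>>> move_arm(rows=[[3, -25, 0, 0, 0, 0], [5, -49, 0, 0, 0, 0], [5, -70, 0, 0, 0, 0], [5, -86, 0, 0, 0, 0], [5, -96, 0, 0, 0, 0], [5, -102, 0, 0, 0, 0], [5, -104, 0, 0, 0, 0], [5, -104, 0, 0, 0, 0], [5, -104, 0, 0, 0, 0], [5, -104, 0, 0, 0, 0]])

```text
clock: 28.5
ee_pos: [0.5456, -0.0368, 0.1503]
tool_rot: [3.141, -0.0, 0.062]
force: [0.3, -0.7, -3.9]
opening: 0.0608
```

```bash
python3 - <<'E'
from h import *
s=status.state(); print(s["ee_pos"],s["tool_rot"],s["opening"],s["clock"])
im,C=snap("wrist","w10.png",1.2); go(.546,-.036,.0195,.063)
print([(round(d["confidence"],2),np.round(d["point"],3)) for d in nets.search_frame("wrist","tin_a")])
E
```

```text
[ 0.54560351 -0.03678201  0.1503035 ] [ 3.14138749e+00 -5.41999858e-05  6.21308576e-02] 0.0607747002133539 28.5
row [0.5, -0.7, 130.8] [0.0, 0.0, -0.001]
[(0.97, array([ 0.541, -0.021,  0.198])), (0.85, array([ 0.652, -0.023,  0.07 ]))]
```

View pics/w10.png

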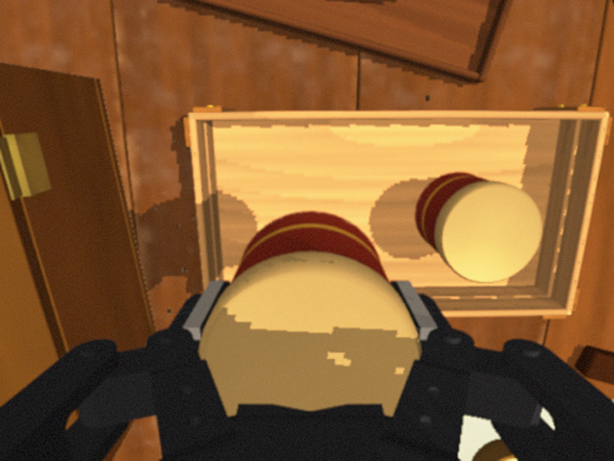

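The first tin stands in the right half (490,230), and the held one is clear of it. Lowering. I've viewed 13 pictures, so I'll mostly use numeric checks from here.

>>> move_arm(rows=[[0, -1, 15, 0, 0, 0], [0, -1, 32, 0, 0, 0], [0, -1, 50, 0, 0, 0], [0, -1, 68, 0, 0, 0], [0, -1, 86, 0, 0, 0], [0, -1, 102, 0, 0, 0], [0, -1, 115, 0, 0, 0], [0, -1, 124, 0, 0, 0], [0, -1, 129, 0, 0, 0], [0, -1, 131, 0, 0, 0]])

```text
clock: 29.6
ee_pos: [0.5455, -0.0351, 0.0195]
tool_rot: [-3.142, 0.0, 0.063]
force: [-3.6, 0.8, 3.1]
opening: 0.0605
```

>>> move_arm(rows=[[0, 0, 0, 0, 0, 0], [0, 0, 0, 0, 0, 0], [0, 0, 0, 0, 0, 0], [0, 0, 0, 0, 0, 0], [0, 0, 0, 0, 0, 0], [0, 0, 0, 0, 0, 0], [0, 0, 0, 0, 0, 0], [0, 0, 0, 0, 0, 0], [0, 0, 0, 0, 0, 0], [0, 0, 0, 0, 0, 0]], grip=0)

```text
clock: 30.6
ee_pos: [0.5455, -0.0352, 0.0192]
tool_rot: [-3.142, 0.0, 0.063]
force: [0.3, 0.4, -0.1]
opening: 0.0853
```

>>> move_arm(rows=[[0, 0, -10, 0, 0, 0], [0, 0, -25, 0, 0, 0], [0, 0, -45, 0, 0, 0], [0, 0, -65, 0, 0, 0], [0, 0, -90, 0, 0, 0], [0, 0, -120, 0, 0, 0], [0, 0, -150, 0, 0, 0], [0, 0, -180, 0, 0, 0], [0, 0, -200, 0, 0, 0], [0, 0, -205, 0, 0, 0]])

```text
clock: 31.6
ee_pos: [0.5465, -0.0353, 0.2294]
tool_rot: [3.14, -0.007, 0.063]
force: [-0.4, -0.8, -0.1]
opening: 0.0853
```

```bash
python3 - <<'E'
from h import *
s=status.state(); print(s["clock"],s["ee_pos"],s["tool_rot"],s["opening"])
im,C=snap("wrist","w11.png",1.2)
print([(round(d["confidence"],2),np.round(d["point"],3)) for d in nets.search_frame("wrist","tin_a")])
for c in ("scene","side"):
    imaging.capture(c)
    for n in ("tin_b","pack_a","bar_a"): print(c,n,[(round(d["confidence"],2),np.round(d["point"],3)) for d in nets.search_frame(c,n)])
yw=np.deg2rad(-11.5); go(.596,.30,.13,yw)
E
```

```text
31.6 [ 0.54654602 -0.03529381  0.2294152 ] [ 3.14020176 -0.00719129  0.06298621] 0.0852587850308197
[(0.86, array([ 0.542, -0.031,  0.066])), (0.7, array([ 0.653, -0.025,  0.068]))]
scene tin_b [(0.85, array([ 0.642, -0.042,  0.057])), (0.54, array([ 0.531, -0.054,  0.06 ]))]
scene pack_a [(0.59, array([ 0.53 , -0.538,  0.027])), (0.58, array([ 0.446, -0.414,  0.021])), (0.46, array([0.596, 0.295, 0.021]))]
scene bar_a [(0.6, array([ 0.532, -0.307,  0.011])), (0.54, array([ 0.543, -0.413,  0.01 ]))]
side tin_b [(0.88, array([ 0.647, -0.014,  0.061])), (0.79, array([ 0.538, -0.02 ,  0.062]))]
side pack_a [(0.82, array([0.599, 0.316, 0.021])), (0.67, array([ 0.452, -0.402,  0.023]))]
side bar_a [(0.66, array([ 0.54 , -0.398,  0.008])), (0.62, array([0.348, 0.16 , 0.012])), (0.41, array([ 0.53 , -0.295,  0.011]))]
row [71.9, -331.2, 93.4] [-0.0, 0.002, 0.264]
```

>>> move_arm(rows=[[6, -20, 0, 0, 0, 0.03], [14, -55, 0, 0, 0, 0.06], [22, -95, 0, 0, 0, 0.09], [30, -135, 0, 0, 0, 0.12], [39, -175, 5, 0, 0, 0.15], [48, -215, 15, 0, 0, 0.18], [57, -255, 30, 0, 0, 0.21], [64, -290, 50, 0, 0, 0.24], [70, -318, 70, 0, 0, 0.26], [72, -331, 85, 0, 0, 0.264]])

```text
clock: 33.1
ee_pos: [0.5957, 0.302, 0.1367]
tool_rot: [3.141, 0.002, -0.199]
force: [0.2, -0.7, -0.3]
opening: 0.0851
```

>>> move_arm(rows=[[0, 0, 4, 0, 0, 0], [0, 0, 8, 0, 0, 0], [0, 0, 8, 0, 0, 0], [0, 0, 8, 0, 0, 0], [0, 0, 8, 0, 0, 0], [0, 0, 8, 0, 0, 0], [0, 0, 8, 0, 0, 0], [0, 0, 8, 0, 0, 0], [0, 0, 8, 0, 0, 0], [0, 0, 8, 0, 0, 0]])

```text
clock: 34.1
ee_pos: [0.5965, 0.2998, 0.1312]
tool_rot: [3.142, 0.0, -0.201]
force: [-0.5, -0.3, 0.0]
opening: 0.0853
```

```bash
python3 - <<'E'
from h import *
im,C=snap("wrist","w12.png",1.2); s=status.state(); print(s["clock"],s["ee_pos"],s["tool_rot"])
blob(im,C,(24,120,110),(36,255,255),.022,(100,0,420,330))
print([(round(d["confidence"],2),np.round(d["point"],3)) for d in nets.search_frame("wrist","pack_a")])
E
```

```text
34.15 [0.59649242 0.29976636 0.13118854] [ 3.14151988e+00  1.22440436e-04 -2.00896279e-01]
px [234, 114, 59, 117, 3046] rect [array([603.3, 306.5]), array([94.9, 44.5]), np.float64(79.3)] circ [603.3 306.3] 50.9 mean [606.6 311.1]
[(0.88, array([0.599, 0.31 , 0.02 ]))]
```

>>> move_arm(rows=[[3, -4, 12, 0, 0, -0.01], [3, -7, 28, 0, 0, -0.01], [3, -7, 45, 0, 0, -0.01], [3, -7, 62, 0, 0, -0.01], [3, -7, 80, 0, 0, -0.01], [3, -7, 95, 0, 0, -0.01], [3, -7, 108, 0, 0, -0.01], [3, -7, 119, 0, 0, -0.01], [3, -7, 126, 0, 0, -0.01], [3, -7, 129, 0, 0, -0.01]])

```text
clock: 35.2
ee_pos: [0.6007, 0.3059, 0.0015]
tool_rot: [3.141, 0.001, -0.191]
force: [0.1, -0.3, -0.1]
opening: 0.0851
```

>>> move_arm(rows=[[0, 0, 0, 0, 0, 0], [0, 0, 0, 0, 0, 0], [0, 0, 0, 0, 0, 0], [0, 0, 0, 0, 0, 0], [0, 0, 0, 0, 0, 0], [0, 0, 0, 0, 0, 0], [0, 0, 0, 0, 0, 0], [0, 0, 0, 0, 0, 0], [0, 0, 0, 0, 0, 0], [0, 0, 0, 0, 0, 0]], grip=255, newtons=35)

```text
clock: 36.2
ee_pos: [0.6015, 0.3062, 0.0035]
tool_rot: [-3.14, -0.002, -0.191]
force: [-0.2, -0.3, 5.7]
opening: 0.0451
```

>>> move_arm(rows=[[0, 0, -5, 0, 0, 0], [0, 0, -15, 0, 0, 0], [0, 0, -30, 0, 0, 0], [0, 0, -50, 0, 0, 0], [0, 0, -75, 0, 0, 0], [0, 0, -100, 0, 0, 0], [0, 0, -125, 0, 0, 0], [0, 0, -145, 0, 0, 0], [0, 0, -155, 0, 0, 0], [0, 0, -160, 0, 0, 0]])

```text
clock: 37.2
ee_pos: [0.6012, 0.3062, 0.1644]
tool_rot: [-3.14, -0.002, -0.191]
force: [0.0, -0.4, -1.4]
opening: 0.0456
```

```bash
python3 - <<'E'
from h import *
im,C=snap("wrist","w13.png",1.2); s=status.state(); print(s["clock"],s["ee_pos"],s["tool_rot"],s["opening"],s["force"])
blob(im,C,(24,120,110),(36,255,255),s["ee_pos"][2]+.021)
go(.656,-.027,.16,.063)
E
```

```text
37.25 [0.6011822  0.30607973 0.16401425] [-3.14050076e+00 -1.58808426e-03 -1.91036920e-01] 0.045683957124682616 [ 0.13355985 -0.41632577 -0.3642133 ]
px [202, 147, 113, 191, 6660] rect [array([603.3, 313. ]), array([86.4, 43.9]), np.float64(78.4)] circ [604.1 312.1] 46.8 mean [610.8 328.6]
row [117.1, 316.6, 3.9] [-0.001, -0.002, -0.254]
```

View pics/w13.png

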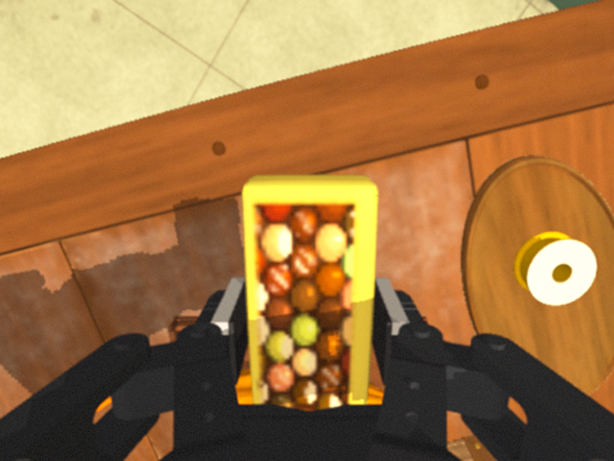

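The pack is held square ((312,190) far edge). Carrying it to the right-hand tin.

>>> move_arm(rows=[[4, 10, 0, 0, 0, -0.02], [11, 30, 0, 0, 0, -0.04], [21, 56, 0, 0, 0, -0.06], [32, 86, 0, 0, 0, -0.085], [43, 117, 0, 0, 0, -0.11], [55, 149, 0, 0, 0, -0.135], [67, 181, 0, 0, 0, -0.16], [78, 211, 0, 0, 0, -0.185], [88, 239, 0, 0, 0, -0.21], [97, 264, 0, 0, 0, -0.23]])

```text
clock: 38.25
ee_pos: [0.6455, 0.0267, 0.1605]
tool_rot: [3.142, 0.003, 0.039]
force: [0.1, 1.2, -0.4]
opening: 0.0454
```

```bash
python3 - <<'E'
from h import *
s=status.state(); print(s["ee_pos"],s["tool_rot"],s["opening"])
go(.656,-.031,.11,.063)
E
```

```text
[0.64546358 0.02673047 0.16050117] [3.14158367e+00 2.70741887e-03 3.93071313e-02] 0.04539329254771318
row [8.4, 58.1, 50.5] [-0.0, 0.003, -0.024]
```

>>> move_arm(rows=[[2, 15, 0, 0, 0, -0.005], [4, 29, 3, 0, 0, -0.01], [6, 41, 8, 0, 0, -0.015], [8, 50, 15, 0, 0, -0.02], [8, 55, 23, 0, 0, -0.024], [8, 56, 31, 0, 0, -0.024], [8, 56, 38, 0, 0, -0.024], [8, 56, 43, 0, 0, -0.024], [8, 56, 46, 0, 0, -0.024], [8, 56, 46, 0, 0, -0.024]])

```text
clock: 39.25
ee_pos: [0.6559, -0.0269, 0.1157]
tool_rot: [-3.141, 0.001, 0.063]
force: [0.5, 0.9, -0.3]
opening: 0.045
```

```bash
python3 - <<'E'
from h import *
s=status.state(); print(s["ee_pos"],s["tool_rot"],s["opening"])
go(.656,-.031,.0725,.063)
imaging.capture("side"); print([(round(d["confidence"],2),np.round(d["point"],3)) for d in nets.search_frame("side","tin_a")])
imaging.capture("scene"); print([(round(d["confidence"],2),np.round(d["point"],3)) for d in nets.search_frame("scene","tin_a")])
E
```

```text
[ 0.65594051 -0.02688594  0.11573472] [-3.14140673e+00  7.28021392e-04  6.34806990e-02] 0.04502871810706879
row [-0.2, 4.1, 43.2] [-0.0, 0.001, 0.0]
[(0.71, array([ 0.54 , -0.02 ,  0.061])), (0.69, array([ 0.644, -0.01 ,  0.054]))]
[(0.78, array([ 0.643, -0.047,  0.054])), (0.73, array([ 0.528, -0.534,  0.027])), (0.56, array([ 0.532, -0.055,  0.06 ]))]
```

>>> move_arm(rows=[[0, 4, 10, 0, 0, 0], [0, 4, 20, 0, 0, 0], [0, 4, 28, 0, 0, 0], [0, 4, 34, 0, 0, 0], [0, 4, 38, 0, 0, 0], [0, 4, 41, 0, 0, 0], [0, 4, 43, 0, 0, 0], [0, 4, 44, 0, 0, 0], [0, 4, 44, 0, 0, 0], [0, 4, 44, 0, 0, 0]])

```text
clock: 40.45
ee_pos: [0.6566, -0.0313, 0.0726]
tool_rot: [3.142, -0.001, 0.063]
force: [0.7, -0.0, 0.2]
opening: 0.0454
```

>>> move_arm(rows=[[0, 0, 0, 0, 0, 0], [0, 0, 0, 0, 0, 0], [0, 0, 0, 0, 0, 0], [0, 0, 0, 0, 0, 0], [0, 0, 0, 0, 0, 0], [0, 0, 0, 0, 0, 0], [0, 0, 0, 0, 0, 0], [0, 0, 0, 0, 0, 0], [0, 0, 0, 0, 0, 0], [0, 0, 0, 0, 0, 0]], grip=60)

```text
clock: 41.45
ee_pos: [0.6564, -0.0313, 0.0722]
tool_rot: [-3.142, 0.0, 0.063]
force: [0.2, -0.8, -0.1]
opening: 0.0652
```

>>> move_arm(rows=[[0, 0, -5, 0, 0, 0], [0, 0, -15, 0, 0, 0], [0, 0, -30, 0, 0, 0], [0, 0, -50, 0, 0, 0], [0, 0, -75, 0, 0, 0], [0, 0, -100, 0, 0, 0], [0, 0, -125, 0, 0, 0], [0, 0, -145, 0, 0, 0], [0, 0, -155, 0, 0, 0], [0, 0, -160, 0, 0, 0]])

```text
clock: 42.45
ee_pos: [0.6568, -0.0313, 0.2347]
tool_rot: [3.141, -0.003, 0.063]
force: [-0.1, 0.4, -0.1]
opening: 0.065
```

```bash
python3 - <<'E'
from h import *
im,C=snap("wrist","w14.png",1.2); s=status.state(); print(s["clock"],s["ee_pos"],s["tool_rot"],s["opening"])
blob(im,C,(24,120,110),(36,255,255),.091)
print([(round(d["confidence"],2),np.round(d["point"],3)) for d in nets.search_frame("wrist","pack_a")])
go(.445,-.405,.225,-.227)
E
```

```text
42.5 [ 0.65672579 -0.0313272   0.23428513] [ 3.14117535e+00 -2.40852484e-03  6.30006318e-02] 0.06506743128177055
px [233, 121, 66, 102, 2336] rect [array([663.6, -30.4]), array([57.2, 94.4]), np.float64(2.5)] circ [657.2 -30.8] 50.9 mean [661.5 -27.1]
[(0.74, array([ 0.653, -0.023,  0.088])), (0.65, array([ 0.457, -0.361,  0.012]))]
row [-234.7, 359.6, 7.8] [0.0, -0.001, 0.29]
```

>>> move_arm(rows=[[-9, 14, 0, 0, 0, 0.03], [-28, 43, 0, 0, 0, 0.06], [-52, 80, 0, 0, 0, 0.1], [-78, 120, 0, 0, 0, 0.13], [-104, 160, 0, 0, 0, 0.16], [-130, 200, 0, 0, 0, 0.19], [-156, 240, 10, 0, 0, 0.22], [-182, 279, 25, 0, 0, 0.25], [-204, 313, 45, 0, 0, 0.27], [-220, 337, 65, 0, 0, 0.29]], grip=0)

```text
clock: 43.55
ee_pos: [0.4549, -0.384, 0.1653]
tool_rot: [3.142, 0.002, -0.232]
force: [1.7, -0.4, -0.5]
opening: 0.0855
```

>>> move_arm(rows=[[-8, 14, 10, 0, 0, 0], [-13, 20, 20, 0, 0, 0], [-13, 21, 30, 0, 0, 0], [-13, 21, 38, 0, 0, 0], [-13, 21, 40, 0, 0, 0], [-13, 21, 40, 0, 0, 0], [-13, 21, 40, 0, 0, 0], [-13, 21, 40, 0, 0, 0], [-13, 21, 40, 0, 0, 0], [-13, 21, 40, 0, 0, 0]])

```text
clock: 44.55
ee_pos: [0.4408, -0.3991, 0.1276]
tool_rot: [3.141, -0.0, -0.227]
force: [0.1, 0.4, 0.3]
opening: 0.0851
```

```bash
python3 - <<'E'
from h import *
im,C=snap("wrist","w15.png",1.2); s=status.state(); print(s["clock"],s["ee_pos"],s["tool_rot"])
blob(im,C,(24,120,110),(36,255,255),.022,(100,0,420,330))
print([(round(d["confidence"],2),np.round(d["point"],3)) for d in nets.search_frame("wrist","pack_a")])
go(.445,-.405,.002,-.227)
E
```

```text
44.6 [ 0.4407288  -0.39906218  0.12746666] [ 3.14145717e+00 -2.41850686e-04 -2.27034760e-01]
px [244, 133, 58, 115, 3070] rect [array([ 451. , -407.4]), array([94.8, 44.7]), np.float64(77.0)] circ [ 450.9 -407.8] 51.1 mean [ 454.6 -402.1]
[(0.87, array([ 0.448, -0.404,  0.026]))]
row [5.5, 4.8, 125.4] [0.0, -0.0, -0.0]
```

>>> move_arm(rows=[[5, 3, 10, 0, 0, 0], [10, 5, 24, 0, 0, 0], [10, 5, 40, 0, 0, 0], [10, 5, 56, 0, 0, 0], [10, 5, 74, 0, 0, 0], [10, 5, 90, 0, 0, 0], [10, 5, 104, 0, 0, 0], [10, 5, 115, 0, 0, 0], [10, 5, 122, 0, 0, 0], [10, 5, 125, 0, 0, 0]], grip=40)

```text
clock: 45.65
ee_pos: [0.4491, -0.406, 0.0015]
tool_rot: [-3.141, 0.001, -0.227]
force: [0.4, -0.0, -0.3]
opening: 0.0721
```

>>> move_arm(rows=[[0, 0, 0, 0, 0, 0], [0, 0, 0, 0, 0, 0], [0, 0, 0, 0, 0, 0], [0, 0, 0, 0, 0, 0], [0, 0, 0, 0, 0, 0], [0, 0, 0, 0, 0, 0], [0, 0, 0, 0, 0, 0], [0, 0, 0, 0, 0, 0], [0, 0, 0, 0, 0, 0], [0, 0, 0, 0, 0, 0]], grip=255, newtons=35)

```text
clock: 46.65
ee_pos: [0.4497, -0.4066, 0.0033]
tool_rot: [3.141, -0.001, -0.227]
force: [0.0, -0.7, 5.8]
opening: 0.0452
```

>>> move_arm(rows=[[0, 0, -5, 0, 0, 0], [0, 0, -15, 0, 0, 0], [0, 0, -30, 0, 0, 0], [0, 0, -50, 0, 0, 0], [0, 0, -75, 0, 0, 0], [0, 0, -100, 0, 0, 0], [0, 0, -125, 0, 0, 0], [0, 0, -145, 0, 0, 0], [0, 0, -155, 0, 0, 0], [0, 0, -160, 0, 0, 0]])

```text
clock: 47.65
ee_pos: [0.4496, -0.4064, 0.1642]
tool_rot: [3.14, -0.002, -0.227]
force: [-0.1, 0.3, 0.1]
opening: 0.0455
```

```bash
python3 - <<'E'
from h import *
im,C=snap("wrist","w16.png",1.2); s=status.state(); print(s["clock"],s["ee_pos"],s["tool_rot"],s["opening"])
blob(im,C,(24,120,110),(36,255,255),s["ee_pos"][2]+.021)
go(.546,-.035,.16,.063)
E
```

```text
47.7 [ 0.44953936 -0.40634914  0.16393695] [ 3.14059642e+00 -1.58608367e-03 -2.26993516e-01] 0.04555203383110862
px [203, 151, 112, 186, 5996] rect [array([ 451.9, -400.1]), array([84.3, 44. ]), np.float64(76.1)] circ [ 452.2 -400.9] 46.2 mean [ 460.5 -384.6]
row [10.4, -383.5, 3.6] [0.001, -0.001, -0.29]
```

>>> move_arm(rows=[[6, -12, 0, 0, 0, -0.02], [14, -36, 0, 0, 0, -0.05], [23, -68, 0, 0, 0, -0.08], [31, -104, 0, 0, 0, -0.11], [37, -142, 0, 0, 0, -0.14], [40, -180, 0, 0, 0, -0.17], [40, -218, 0, 0, 0, -0.2], [37, -254, 0, 0, 0, -0.23], [32, -288, 0, 0, 0, -0.26], [26, -318, 0, 0, 0, -0.29]])

```text
clock: 48.7
ee_pos: [0.5458, -0.0992, 0.1604]
tool_rot: [-3.14, 0.003, 0.066]
force: [0.1, -0.1, -0.4]
opening: 0.0452
```

>>> move_arm(rows=[[0, 0, 0, 0, 0, 0], [0, 0, 0, 0, 0, 0], [0, 0, 0, 0, 0, 0], [0, 0, 0, 0, 0, 0], [0, 0, 0, 0, 0, 0], [0, 0, 0, 0, 0, 0], [0, 0, 0, 0, 0, 0], [0, 0, 0, 0, 0, 0], [0, 0, 0, 0, 0, 0], [0, 0, 0, 0, 0, 0]])

```text
clock: 49.7
ee_pos: [0.5462, -0.1021, 0.1623]
tool_rot: [-3.142, -0.0, 0.063]
force: [0.4, -0.1, -0.8]
opening: 0.0457
```

```bash
python3 - <<'E'
from h import *
s=status.state(); print(s["ee_pos"],s["tool_rot"],s["opening"])
go(.546,-.036,.115,.063)
for c in ("side","scene"):
    imaging.capture(c); print([(round(d["confidence"],2),np.round(d["point"],3)) for n in ("tin_a","pod") for d in nets.search_frame(c,n)])
E
```

```text
[ 0.54619886 -0.10213302  0.16231349] [-3.14158172e+00 -6.04151441e-05  6.30065608e-02] 0.045739224068793626
row [4.0, -66.0, 47.3] [-0.0, -0.0, 0.0]
[(0.77, array([ 0.638, -0.005,  0.036])), (0.73, array([ 0.583, -0.006,  0.063])), (0.94, array([0.544, 0.159, 0.054])), (0.42, array([0.548, 0.165, 0.006])), (0.34, array([ 0.584, -0.006,  0.064]))]
[(0.47, array([ 0.572, -0.043,  0.042])), (0.64, array([0.546, 0.13 , 0.046]))]
```

The nets suggest the left tin has been knocked by about (+43,+14) mm. I'll check with the wrist camera before placing.

```bash
python3 - <<'E'
from h import *
im,C=snap("wrist","w17.png",1.2)
print([(round(d["confidence"],2),np.round(d["point"],3)) for n in ("tin_a","pack_a") for d in nets.search_frame("wrist",n)])
E
```

```text
[(0.88, array([ 0.632, -0.034,  0.07 ])), (0.77, array([ 0.588, -0.022,  0.066])), (0.83, array([ 0.649, -0.028,  0.089])), (0.77, array([ 0.545, -0.093,  0.182]))]
```

View pics/w17.png

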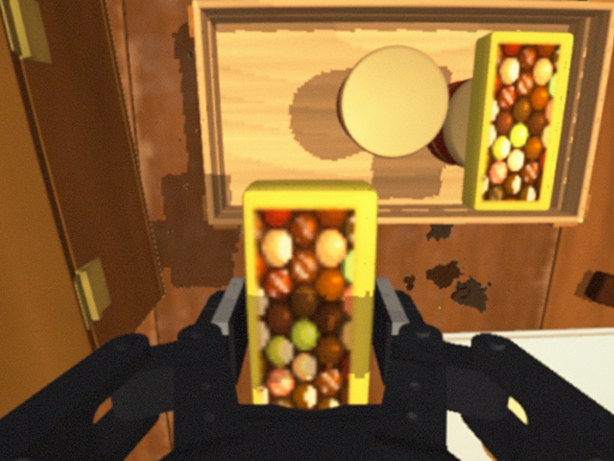

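The tin was knocked but still stands upright in the crate (lid at (393,102) at 1.2x). The first pack is undisturbed (520,122). I'll lay the second pack on the tin where it stands now, a few mm left of its centre to leave room for the finger.

```bash
python3 - <<'E'
from h import *
C=cam("wrist"); P=lambda uv,z: plane(C,np.array(uv)/1.2,z)[:,:2].round(4).tolist()
print(P([(393,102),(338,102),(449,102),(393,47),(393,157)],.069), "pack1 top",P([(490,33),(573,36),(553,208),(466,205)],.091))
go(.581,-.0235,.125,.063)
E
```

```text
[[0.59, -0.0232], [0.5582, -0.0253], [0.6226, -0.0209], [0.5866, 0.0064], [0.5937, -0.0546]] pack1 top [[0.6311, 0.013], [0.6746, 0.0152], [0.6842, -0.075], [0.6335, -0.0766]]
row [39.7, -76.3, 37.3] [0.0, 0.0, 0.0]
```

>>> move_arm(rows=[[4, -8, 0, 0, 0, 0], [12, -23, 0, 0, 0, 0], [21, -40, 0, 0, 0, 0], [29, -56, 0, 0, 0, 0], [35, -68, 3, 0, 0, 0], [39, -75, 8, 0, 0, 0], [40, -76, 16, 0, 0, 0], [40, -76, 25, 0, 0, 0], [40, -76, 33, 0, 0, 0], [40, -76, 37, 0, 0, 0]])

```text
clock: 51.15
ee_pos: [0.5806, -0.0243, 0.1235]
tool_rot: [-3.141, 0.002, 0.062]
force: [-0.4, -0.0, -0.8]
opening: 0.0457
```

```bash
python3 - <<'E'
from h import *
s=status.state(); print(s["ee_pos"],s["tool_rot"],s["opening"])
go(.581,-.0235,.072,.063)
for c in ("side",):
    imaging.capture(c); print([(round(d["confidence"],2),np.round(d["point"],3)) for n in ("tin_a",) for d in nets.search_frame(c,n)])
E
```

```text
[ 0.58059476 -0.02434826  0.12354366] [-3.14143995e+00  2.13352005e-03  6.20504838e-02] 0.04570932335054297
row [0.6, -0.8, 51.5] [-0.0, 0.002, -0.001]
[(0.76, array([ 0.638, -0.002,  0.035]))]
```

>>> move_arm(rows=[[0, 0, 10, 0, 0, 0], [0, 0, 20, 0, 0, 0], [0, 0, 30, 0, 0, 0], [0, 0, 38, 0, 0, 0], [0, 0, 44, 0, 0, 0], [0, 0, 48, 0, 0, 0], [0, 0, 51, 0, 0, 0], [0, 0, 52, 0, 0, 0], [0, 0, 52, 0, 0, 0], [0, 0, 52, 0, 0, 0]])

```text
clock: 52.25
ee_pos: [0.5815, -0.0238, 0.0737]
tool_rot: [3.141, -0.001, 0.063]
force: [1.4, -0.2, -0.1]
opening: 0.0455
```

>>> move_arm(rows=[[0, 0, 0, 0, 0, 0], [0, 0, 0, 0, 0, 0], [0, 0, 0, 0, 0, 0], [0, 0, 0, 0, 0, 0], [0, 0, 0, 0, 0, 0], [0, 0, 0, 0, 0, 0], [0, 0, 0, 0, 0, 0], [0, 0, 0, 0, 0, 0], [0, 0, 0, 0, 0, 0], [0, 0, 0, 0, 0, 0]], grip=82)

```text
clock: 53.25
ee_pos: [0.5813, -0.0238, 0.0732]
tool_rot: [3.142, 0.0, 0.063]
force: [-0.1, 0.0, -0.1]
opening: 0.0581
```

>>> move_arm(rows=[[0, 0, -5, 0, 0, 0], [0, 0, -15, 0, 0, 0], [0, 0, -30, 0, 0, 0], [0, 0, -50, 0, 0, 0], [0, 0, -75, 0, 0, 0], [0, 0, -100, 0, 0, 0], [0, 0, -125, 0, 0, 0], [0, 0, -145, 0, 0, 0], [0, 0, -155, 0, 0, 0], [0, 0, -160, 0, 0, 0]])

```text
clock: 54.25
ee_pos: [0.5817, -0.0238, 0.2355]
tool_rot: [3.141, -0.003, 0.063]
force: [0.5, -0.4, -0.3]
opening: 0.0577
```

```bash
python3 - <<'E'
from h import *
im,C=snap("wrist","w18.png",1.2); s=status.state(); print(s["clock"],s["ee_pos"],s["tool_rot"],s["opening"])
blob(im,C,(24,120,110),(36,255,255),.091,(200,0,295,300))
print([(round(d["confidence"],2),np.round(d["point"],3)) for n in ("pack_a","tin_a") for d in nets.search_frame("wrist",n)])
go(.528,-.31,.225,.24)
E
```

```text
54.3 [ 0.58164938 -0.02380093  0.23517464] [ 3.14119645e+00 -2.32689481e-03  6.29704091e-02] 0.05795573987505738
px [200, 106, 95, 119, 3297] rect [array([573.7, -18.4]), array([ 81.9, 110.3]), np.float64(5.3)] circ [572.4 -18.1] 61.5 mean [583.4 -10.9]
[(0.95, array([ 0.652, -0.027,  0.089])), (0.79, array([ 0.585, -0.025,  0.089])), (0.7, array([ 0.611, -0.017,  0.064])), (0.61, array([ 0.632, -0.022,  0.07 ]))]
row [-71.1, 282.3, 7.8] [-0.0, 0.001, -0.177]
```

>>> move_arm(rows=[[-3, 14, 0, 0, 0, -0.02], [-10, 40, 0, 0, 0, -0.04], [-19, 75, 0, 0, 0, -0.06], [-29, 115, 0, 0, 0, -0.08], [-39, 155, 0, 0, 0, -0.09], [-49, 194, 5, 0, 0, -0.09], [-58, 230, 20, 0, 0, -0.09], [-65, 258, 45, 0, 0, -0.09], [-70, 277, 75, 0, 0, -0.09], [-71, 282, 105, 0, 0, -0.09]])

```text
clock: 55.4
ee_pos: [0.5267, -0.3117, 0.1254]
tool_rot: [-3.141, 0.002, 0.15]
force: [-0.3, 0.5, 0.7]
opening: 0.0579
```

>>> move_arm(rows=[[0, 0, 0, 0, 0, 0], [0, 0, 0, 0, 0, 0], [0, 0, 0, 0, 0, 0], [0, 0, 0, 0, 0, 0], [0, 0, 0, 0, 0, 0], [0, 0, 0, 0, 0, 0], [0, 0, 0, 0, 0, 0], [0, 0, 0, 0, 0, 0], [0, 0, 0, 0, 0, 0], [0, 0, 0, 0, 0, 0]])

```text
clock: 56.4
ee_pos: [0.5282, -0.3097, 0.1282]
tool_rot: [-3.141, 0.0, 0.153]
force: [0.6, -0.5, -0.8]
opening: 0.0581
```

```bash
python3 - <<'E'
from h import *
im,C=snap("wrist","w19.png",1.2); s=status.state(); print(s["clock"],s["ee_pos"],s["tool_rot"],s["opening"])
# the dark wrapper plus its stripe: everything dark or green, above the fingers
h=cv2.cvtColor(im,cv2.COLOR_BGR2HSV); im2=im.copy(); im2[(h[...,2]<60)|((h[...,0]>33)&(h[...,0]<100)&(h[...,1]>80))]=(0,255,0); 
blob(im2,C,(58,250,250),(62,255,255),.009,(170,80,340,262))
print([(round(d["confidence"],2),np.round(d["point"],3)) for n in ("bar_a",) for d in nets.search_frame("wrist",n)])
E
```

```text
56.45 [ 0.52818539 -0.30969013  0.1281798 ] [-3.14147530e+00  1.10099832e-04  1.52884975e-01] 0.05775451241621824
px [238, 117, 43, 109, 3175] rect [array([ 529. , -302.6]), array([26., 91.]), np.float64(15.1)] circ [ 528.9 -302.5] 46.3 mean [ 528.6 -300.2]
[(0.67, array([ 0.534, -0.4  ,  0.007])), (0.6, array([ 0.531, -0.3  ,  0.009]))]
```

View pics/w19.png

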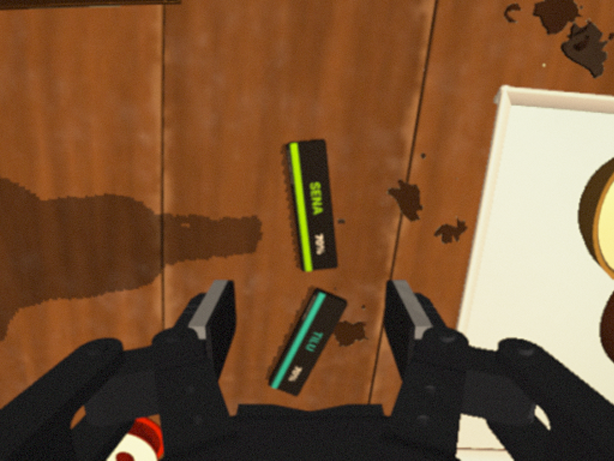

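The green-striped bar (312,205) measures 26x91 mm at (529,-303), yaw 15°. The turquoise one is at (308,342).

```bash
python3 - <<'E'
from h import *
go(.529,-.3025,.002,.264)
E
```

```text
row [1.9, -7.0, 126.2] [-0.0, 0.0, -0.111]
```

>>> move_arm(rows=[[1, -3, 10, 0, 0, -0.05], [2, -7, 25, 0, 0, -0.1], [2, -7, 42, 0, 0, -0.111], [2, -7, 59, 0, 0, -0.111], [2, -7, 76, 0, 0, -0.111], [2, -7, 92, 0, 0, -0.111], [2, -7, 106, 0, 0, -0.111], [2, -7, 117, 0, 0, -0.111], [2, -7, 123, 0, 0, -0.111], [2, -7, 126, 0, 0, -0.111]])

```text
clock: 57.5
ee_pos: [0.529, -0.3024, 0.0016]
tool_rot: [-3.141, 0.0, 0.264]
force: [-1.0, -0.5, -0.2]
opening: 0.0577
```

>>> move_arm(rows=[[0, 0, 0, 0, 0, 0], [0, 0, 0, 0, 0, 0], [0, 0, 0, 0, 0, 0], [0, 0, 0, 0, 0, 0], [0, 0, 0, 0, 0, 0], [0, 0, 0, 0, 0, 0], [0, 0, 0, 0, 0, 0], [0, 0, 0, 0, 0, 0], [0, 0, 0, 0, 0, 0], [0, 0, 0, 0, 0, 0]], grip=255, newtons=30)

```text
clock: 58.5
ee_pos: [0.5297, -0.3028, 0.0033]
tool_rot: [3.14, -0.001, 0.264]
force: [-0.5, 0.1, 5.5]
opening: 0.0256
```

>>> move_arm(rows=[[0, 0, -5, 0, 0, 0], [0, 0, -15, 0, 0, 0], [0, 0, -30, 0, 0, 0], [0, 0, -50, 0, 0, 0], [0, 0, -75, 0, 0, 0], [0, 0, -100, 0, 0, 0], [0, 0, -125, 0, 0, 0], [0, 0, -145, 0, 0, 0], [0, 0, -155, 0, 0, 0], [0, 0, -160, 0, 0, 0]])

```text
clock: 59.5
ee_pos: [0.5295, -0.3027, 0.1642]
tool_rot: [3.14, -0.002, 0.264]
force: [-0.2, 0.6, -0.5]
opening: 0.0261
```

```bash
python3 - <<'E'
from h import *
im,C=snap("wrist","w20.png",1.2); s=status.state(); print(s["clock"],s["ee_pos"],s["tool_rot"],s["opening"])
h=cv2.cvtColor(im,cv2.COLOR_BGR2HSV); im2=im.copy(); im2[(h[...,0]>33)&(h[...,0]<60)&(h[...,1]>120)&(h[...,2]>90)]=(0,255,0)
blob(im2,C,(58,250,250),(62,255,255),s["ee_pos"][2]+.006,(170,80,340,340))
for c in ("side","scene"):
    imaging.capture(c); print([(n,round(d["confidence"],2),np.round(d["point"],3)) for n in ("pack_a","tin_a","bar_a") for d in nets.search_frame(c,n)])
go(.656,-.030,.16,.063)
E
```

```text
59.55 [ 0.52942109 -0.30266223  0.16392968] [ 3.14016064e+00 -1.27975977e-03  2.63997823e-01] 0.026071319197649004
px [234, 152, 14, 179, 1958] rect [array([ 522. , -304.5]), array([ 5.2, 90.6]), np.float64(15.1)] circ [ 521.8 -304.5] 45.3 mean [ 521.  -300.7]
[('pack_a', 0.67, array([ 0.583, -0.014,  0.092])), ('pack_a', 0.57, array([ 0.649, -0.018,  0.09 ])), ('tin_a', 0.77, array([ 0.637, -0.006,  0.034])), ('tin_a', 0.61, array([ 0.576, -0.001,  0.033])), ('bar_a', 0.83, array([0.346, 0.158, 0.012]))]
[('pack_a', 0.67, array([ 0.645, -0.042,  0.09 ])), ('pack_a', 0.65, array([ 0.572, -0.037,  0.09 ])), ('tin_a', 0.47, array([ 0.57 , -0.047,  0.025])), ('bar_a', 0.62, array([ 0.537, -0.415,  0.01 ]))]
row [193.8, -229.6, 1.4] [-0.001, 0.001, 0.201]
```

>>> move_arm(rows=[[7, -8, 0, 0, 0, 0.02], [21, -25, 0, 0, 0, 0.04], [39, -46, 0, 0, 0, 0.06], [58, -69, 0, 0, 0, 0.08], [78, -92, 0, 0, 0, 0.1], [98, -116, 0, 0, 0, 0.12], [118, -140, 0, 0, 0, 0.14], [138, -163, 0, 0, 0, 0.16], [156, -185, 0, 0, 0, 0.18], [171, -203, 0, 0, 0, 0.201]])

```text
clock: 60.95
ee_pos: [0.6416, -0.0602, 0.1618]
tool_rot: [-3.141, 0.001, 0.063]
force: [1.4, 0.1, -0.8]
opening: 0.0258
```

>>> move_arm(rows=[[8, -9, 0, 0, 0, 0], [14, -17, 0, 0, 0, 0], [18, -23, 0, 0, 0, 0], [18, -27, 0, 0, 0, 0], [18, -30, 5, 0, 0, 0], [18, -30, 12, 0, 0, 0], [18, -30, 20, 0, 0, 0], [18, -30, 27, 0, 0, 0], [18, -30, 30, 0, 0, 0], [18, -30, 30, 0, 0, 0]])

```text
clock: 61.95
ee_pos: [0.6568, -0.031, 0.1312]
tool_rot: [-3.141, 0.002, 0.063]
force: [0.2, 0.4, -0.2]
opening: 0.0261
```

```bash
python3 - <<'E'
from h import *
s=status.state(); print(s["clock"],s["ee_pos"],s["tool_rot"],s["opening"])
im,C=snap("wrist","w21.png",1.2)
print([(n,round(d["confidence"],2),np.round(d["point"],3)) for n in ("pack_a","tin_a","bar_a") for d in nets.search_frame("wrist",n)])
go(.656,-.030,.094,.063)
E
```

```text
61.95 [ 0.65684482 -0.03096888  0.13116623] [-3.14137942e+00  1.64007340e-03  6.27312291e-02] 0.026052446054973064
[('pack_a', 0.8, array([0.649, 0.008, 0.089])), ('pack_a', 0.65, array([ 0.588, -0.018,  0.092])), ('tin_a', 0.79, array([ 0.634, -0.028,  0.069])), ('tin_a', 0.74, array([ 0.609, -0.01 ,  0.068])), ('bar_a', 0.77, array([ 0.658, -0.023,  0.139]))]
row [-1.5, -0.9, 38.8] [0.0, -0.001, -0.0]
```

>>> move_arm(rows=[[-1, 0, 8, 0, 0, 0], [-1, 0, 16, 0, 0, 0], [-1, 0, 23, 0, 0, 0], [-1, 0, 29, 0, 0, 0], [-1, 0, 33, 0, 0, 0], [-1, 0, 36, 0, 0, 0], [-1, 0, 37, 0, 0, 0], [-1, 0, 38, 0, 0, 0], [-1, 0, 38, 0, 0, 0], [-1, 0, 38, 0, 0, 0]])

```text
clock: 63.15
ee_pos: [0.6565, -0.0309, 0.0948]
tool_rot: [3.141, -0.001, 0.063]
force: [-0.5, 0.5, 1.1]
opening: 0.0259
```

>>> move_arm(rows=[[0, 0, 0, 0, 0, 0], [0, 0, 0, 0, 0, 0], [0, 0, 0, 0, 0, 0], [0, 0, 0, 0, 0, 0], [0, 0, 0, 0, 0, 0], [0, 0, 0, 0, 0, 0], [0, 0, 0, 0, 0, 0], [0, 0, 0, 0, 0, 0], [0, 0, 0, 0, 0, 0], [0, 0, 0, 0, 0, 0]], grip=130)

```text
clock: 64.15
ee_pos: [0.6563, -0.0308, 0.0942]
tool_rot: [-3.142, 0.0, 0.063]
force: [-0.8, -0.6, -0.5]
opening: 0.0419
```

>>> move_arm(rows=[[0, 0, -5, 0, 0, 0], [0, 0, -15, 0, 0, 0], [0, 0, -30, 0, 0, 0], [0, 0, -50, 0, 0, 0], [0, 0, -75, 0, 0, 0], [0, 0, -100, 0, 0, 0], [0, 0, -115, 0, 0, 0], [0, 0, -125, 0, 0, 0], [0, 0, -130, 0, 0, 0], [0, 0, -132, 0, 0, 0]])

```text
clock: 65.15
ee_pos: [0.6563, -0.0308, 0.2261]
tool_rot: [-3.142, 0.001, 0.063]
force: [-0.9, -0.2, -0.3]
opening: 0.0417
```

```bash
python3 - <<'E'
from h import *
s=status.state(); print(s["clock"],s["ee_pos"],s["tool_rot"],s["opening"])
im,C=snap("wrist","w22.png",1.2)
print([(n,round(d["confidence"],2),np.round(d["point"],3)) for n in ("pack_a","tin_a","bar_a") for d in nets.search_frame("wrist",n)])
go(.537,-.40,.225,-.29)
E
```

```text
65.15 [ 0.65627208 -0.03083977  0.22610661] [-3.14151205e+00  5.15188901e-04  6.30362191e-02] 0.04174921069128177
[('pack_a', 0.94, array([ 0.649, -0.026,  0.089])), ('pack_a', 0.59, array([ 0.586, -0.023,  0.094])), ('tin_a', 0.68, array([ 0.634, -0.029,  0.072])), ('tin_a', 0.56, array([ 0.61 , -0.014,  0.064])), ('bar_a', 0.88, array([ 0.66 , -0.025,  0.1  ]))]
row [-142.0, 360.9, 0.1] [0.0, 0.002, 0.353]
```

Bar placed. On to the turquoise one.

>>> move_arm(rows=[[-5, 14, 0, 0, 0, 0.03], [-16, 42, 0, 0, 0, 0.07], [-31, 79, 0, 0, 0, 0.11], [-47, 119, 0, 0, 0, 0.15], [-63, 160, 0, 0, 0, 0.19], [-79, 201, 0, 0, 0, 0.23], [-95, 242, 0, 0, 0, 0.27], [-111, 282, 15, 0, 0, 0.31], [-126, 320, 35, 0, 0, 0.34], [-138, 350, 60, 0, 0, 0.353]], grip=82)

```text
clock: 66.35
ee_pos: [0.5388, -0.3922, 0.1664]
tool_rot: [3.14, -0.001, -0.294]
force: [0.1, 0.5, -0.5]
opening: 0.058
```

>>> move_arm(rows=[[-4, 8, 15, 0, 0, 0], [-4, 11, 27, 0, 0, 0], [-4, 11, 36, 0, 0, 0], [-4, 11, 40, 0, 0, 0], [-4, 11, 40, 0, 0, 0], [-4, 11, 40, 0, 0, 0], [-4, 11, 40, 0, 0, 0], [-4, 11, 40, 0, 0, 0], [-4, 11, 40, 0, 0, 0], [-4, 11, 40, 0, 0, 0]])

```text
clock: 67.35
ee_pos: [0.5337, -0.3983, 0.1265]
tool_rot: [3.141, -0.0, -0.29]
force: [-0.4, -0.1, -0.5]
opening: 0.0579
```

```bash
python3 - <<'E'
from h import *
im,C=snap("wrist","w23.png",1.2); s=status.state(); print(s["clock"],s["ee_pos"],s["tool_rot"],s["opening"])
h=cv2.cvtColor(im,cv2.COLOR_BGR2HSV); im2=im.copy(); im2[(h[...,2]<60)|((h[...,0]>33)&(h[...,0]<100)&(h[...,1]>80))]=(0,255,0)
blob(im2,C,(58,250,250),(62,255,255),.009,(170,60,340,280))
print([(round(d["confidence"],2),np.round(d["point"],3)) for n in ("bar_a",) for d in nets.search_frame("wrist",n)])
E
```

```text
67.4 [ 0.53365551 -0.39828688  0.12638203] [ 3.14154330e+00 -1.14180265e-04 -2.90068229e-01] 0.05797829713213166
px [254, 138, 33, 106, 3068] rect [array([ 541.2, -410.3]), array([91.5, 26.2]), np.float64(73.2)] circ [ 540.7 -410. ] 46.5 mean [ 541.9 -407.5]
[(0.75, array([ 0.538, -0.404,  0.008]))]
```

>>> move_arm(rows=[[5, 5, 10, 0, 0, 0], [10, 9, 25, 0, 0, 0], [11, 9, 42, 0, 0, 0], [11, 9, 59, 0, 0, 0], [11, 9, 76, 0, 0, 0], [11, 9, 92, 0, 0, 0], [11, 9, 105, 0, 0, 0], [11, 9, 115, 0, 0, 0], [11, 9, 121, 0, 0, 0], [11, 9, 124, 0, 0, 0]])

```text
clock: 68.45
ee_pos: [0.5416, -0.41, 0.0018]
tool_rot: [-3.142, 0.0, -0.29]
force: [-0.3, 0.6, 0.6]
opening: 0.058
```

>>> move_arm(rows=[[0, 0, 0, 0, 0, 0], [0, 0, 0, 0, 0, 0], [0, 0, 0, 0, 0, 0], [0, 0, 0, 0, 0, 0], [0, 0, 0, 0, 0, 0], [0, 0, 0, 0, 0, 0], [0, 0, 0, 0, 0, 0], [0, 0, 0, 0, 0, 0], [0, 0, 0, 0, 0, 0], [0, 0, 0, 0, 0, 0]], grip=255, newtons=30)

```text
clock: 69.45
ee_pos: [0.5421, -0.4104, 0.0034]
tool_rot: [3.141, -0.002, -0.29]
force: [0.1, 1.0, 5.1]
opening: 0.0258
```

>>> move_arm(rows=[[0, 0, -5, 0, 0, 0], [0, 0, -15, 0, 0, 0], [0, 0, -30, 0, 0, 0], [0, 0, -50, 0, 0, 0], [0, 0, -75, 0, 0, 0], [0, 0, -100, 0, 0, 0], [0, 0, -125, 0, 0, 0], [0, 0, -145, 0, 0, 0], [0, 0, -155, 0, 0, 0], [0, 0, -160, 0, 0, 0]])

```text
clock: 70.45
ee_pos: [0.542, -0.4103, 0.1644]
tool_rot: [3.141, -0.002, -0.29]
force: [-0.8, -0.2, -0.4]
opening: 0.0258
```

```bash
python3 - <<'E'
from h import *
im,C=snap("wrist","w24.png",1.2); s=status.state(); print(s["clock"],s["ee_pos"],s["tool_rot"],s["opening"])
h=cv2.cvtColor(im,cv2.COLOR_BGR2HSV); im2=im.copy(); im2[(h[...,0]>75)&(h[...,0]<100)&(h[...,1]>110)&(h[...,2]>80)]=(0,255,0)
blob(im2,C,(58,250,250),(62,255,255),s["ee_pos"][2]+.006,(170,80,340,340))
for c in ("side","scene"):
    imaging.capture(c); print([(n,round(d["confidence"],2),np.round(d["point"],3)) for n in ("pack_a","bar_a") for d in nets.search_frame(c,n)])
go(.582,-.024,.16,.063)
E
```

```text
70.5 [ 0.54187777 -0.41022298  0.16405072] [ 3.14081445e+00 -1.79381242e-03 -2.89980556e-01] 0.02576489659055736
px [234, 154, 14, 178, 1850] rect [array([ 535.1, -408.5]), array([90.3,  5. ]), np.float64(73.4)] circ [ 534.9 -408.4] 45.2 mean [ 536.4 -403.9]
[('pack_a', 0.57, array([ 0.582, -0.013,  0.092])), ('pack_a', 0.54, array([ 0.642, -0.004,  0.084])), ('bar_a', 0.87, array([0.346, 0.16 , 0.014])), ('bar_a', 0.65, array([ 0.655, -0.026,  0.102])), ('bar_a', 0.41, array([ 0.637, -0.006,  0.034]))]
[('pack_a', 0.58, array([ 0.635, -0.052,  0.084])), ('pack_a', 0.57, array([ 0.575, -0.034,  0.088])), ('bar_a', 0.45, array([ 0.563, -0.049,  0.016])), ('bar_a', 0.44, array([ 0.651, -0.046,  0.104]))]
row [-71.2, -381.3, 1.2] [-0.001, 0.002, -0.353]
```

>>> move_arm(rows=[[-2, -12, 0, 0, 0, -0.03], [-6, -36, 0, 0, 0, -0.06], [-12, -68, 0, 0, 0, -0.1], [-19, -104, 0, 0, 0, -0.14], [-26, -142, 0, 0, 0, -0.18], [-33, -180, 0, 0, 0, -0.22], [-40, -218, 0, 0, 0, -0.26], [-47, -256, 0, 0, 0, -0.3], [-54, -292, 0, 0, 0, -0.34], [-60, -324, 0, 0, 0, -0.353]])

```text
clock: 71.8
ee_pos: [0.5764, -0.0796, 0.1621]
tool_rot: [-3.141, 0.0, 0.067]
force: [0.6, 0.2, 0.0]
opening: 0.0255
```

>>> move_arm(rows=[[0, 0, 0, 0, 0, 0], [0, 0, 0, 0, 0, 0], [0, 0, 0, 0, 0, 0], [0, 0, 0, 0, 0, 0], [0, 0, 0, 0, 0, 0], [0, 0, 0, 0, 0, 0], [0, 0, 0, 0, 0, 0], [0, 0, 0, 0, 0, 0], [0, 0, 0, 0, 0, 0], [0, 0, 0, 0, 0, 0]])

```text
clock: 72.8
ee_pos: [0.5768, -0.0824, 0.1623]
tool_rot: [3.142, -0.0, 0.063]
force: [0.8, 0.1, -0.4]
opening: 0.026
```

```bash
python3 - <<'E'
from h import *
s=status.state(); print(s["clock"],s["ee_pos"],s["tool_rot"],s["opening"])
im,C=snap("wrist","w25.png",1.2)
print([(n,round(d["confidence"],2),np.round(d["point"],3)) for n in ("pack_a","tin_a","bar_a") for d in nets.search_frame("wrist",n)])
go(.584,-.024,.13,.063)
E
```

```text
72.8 [ 0.57678067 -0.08239083  0.16229339] [ 3.14155769e+00 -2.22279425e-05  6.30193340e-02] 0.025994861356652525
[('pack_a', 0.71, array([ 0.632, -0.03 ,  0.088])), ('pack_a', 0.59, array([ 0.581, -0.018,  0.092])), ('tin_a', 0.74, array([ 0.61 , -0.016,  0.066])), ('tin_a', 0.61, array([ 0.634, -0.029,  0.071])), ('tin_a', 0.29, array([ 0.656, -0.03 ,  0.097])), ('bar_a', 0.81, array([ 0.572, -0.075,  0.168])), ('bar_a', 0.77, array([ 0.657, -0.03 ,  0.1  ]))]
row [10.9, -57.8, 32.3] [0.0, 0.0, 0.0]
```

View pics/w25.png

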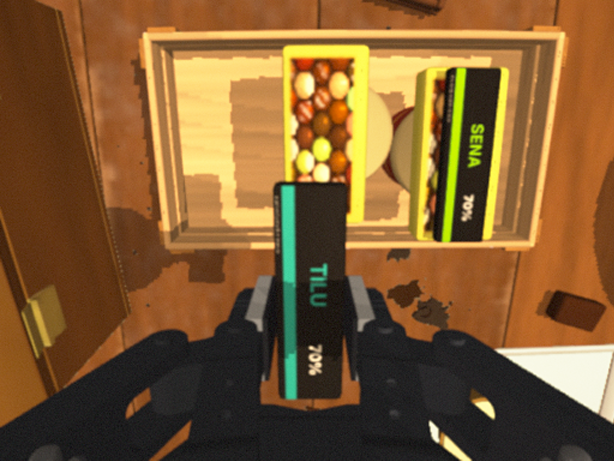

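The green-striped bar lies on pack 1 (470,155). Pack 2 lies flat (326,130), and the turquoise bar is held level above it. Placing it.

>>> move_arm(rows=[[2, -10, 0, 0, 0, 0], [4, -22, 0, 0, 0, 0], [6, -34, 0, 0, 0, 0], [8, -44, 0, 0, 0, 0], [10, -52, 4, 0, 0, 0], [10, -56, 10, 0, 0, 0], [10, -58, 18, 0, 0, 0], [10, -58, 26, 0, 0, 0], [10, -58, 31, 0, 0, 0], [10, -58, 33, 0, 0, 0]])

```text
clock: 74.0
ee_pos: [0.5826, -0.0242, 0.128]
tool_rot: [-3.141, 0.002, 0.062]
force: [0.0, 0.3, -0.7]
opening: 0.0257
```

```bash
python3 - <<'E'
from h import *
s=status.state(); print(s["clock"],s["ee_pos"]); go(.584,-.024,.0945,.063)
E
```

```text
74.0 [ 0.5825903  -0.02424698  0.1279798 ]
row [1.5, -0.2, 33.5] [-0.0, 0.002, -0.001]
```

>>> move_arm(rows=[[1, 0, 8, 0, 0, 0], [1, 0, 15, 0, 0, 0], [1, 0, 21, 0, 0, 0], [1, 0, 26, 0, 0, 0], [1, 0, 30, 0, 0, 0], [1, 0, 33, 0, 0, 0], [1, 0, 34, 0, 0, 0], [1, 0, 35, 0, 0, 0], [1, 0, 35, 0, 0, 0], [1, 0, 35, 0, 0, 0]])

```text
clock: 75.0
ee_pos: [0.5842, -0.0238, 0.0947]
tool_rot: [3.141, -0.001, 0.063]
force: [-0.6, 1.2, -0.3]
opening: 0.0258
```

>>> move_arm(rows=[[0, 0, 0, 0, 0, 0], [0, 0, 0, 0, 0, 0], [0, 0, 0, 0, 0, 0], [0, 0, 0, 0, 0, 0], [0, 0, 0, 0, 0, 0], [0, 0, 0, 0, 0, 0], [0, 0, 0, 0, 0, 0], [0, 0, 0, 0, 0, 0], [0, 0, 0, 0, 0, 0], [0, 0, 0, 0, 0, 0]], grip=135)

```text
clock: 76.0
ee_pos: [0.5841, -0.0238, 0.0943]
tool_rot: [3.142, 0.0, 0.063]
force: [-0.7, 0.5, 0.6]
opening: 0.0399
```

>>> move_arm(rows=[[0, 0, -5, 0, 0, 0], [0, 0, -15, 0, 0, 0], [0, 0, -30, 0, 0, 0], [0, 0, -50, 0, 0, 0], [0, 0, -75, 0, 0, 0], [0, 0, -100, 0, 0, 0], [0, 0, -125, 0, 0, 0], [0, 0, -145, 0, 0, 0], [0, 0, -155, 0, 0, 0], [0, 0, -160, 0, 0, 0]])

```text
clock: 77.0
ee_pos: [0.5845, -0.0238, 0.2565]
tool_rot: [3.141, -0.003, 0.063]
force: [0.4, 0.2, 0.4]
opening: 0.0402
```

```bash
python3 - <<'E'
from h import *
s=status.state(); print(s["clock"],s["ee_pos"],s["opening"])
w,_=snap("wrist","w26.png",1)
print([(n,round(d["confidence"],2),np.round(d["point"],3)) for n in ("pack_a","bar_a") for d in nets.search_frame("wrist",n)])
si,_=snap("side","s26.png",1); sc,_=snap("scene","c26.png",1)
print([(n,round(d["confidence"],2),np.round(d["point"],3)) for n in ("spool","card","pod") for d in nets.search_frame("scene",n)])
z=lambda a: cv2.resize(a,(400,300),interpolation=cv2.INTER_CUBIC)
cv2.imwrite("pics/final.png",np.vstack([np.hstack([z(w),z(si[150:300,110:310])]),np.hstack([z(sc[110:215,180:320]),z(sc[110:320,130:410])])]))
E
```

```text
77.0 [ 0.58445306 -0.02383729  0.25649725] 0.040186650981737834
[('pack_a', 0.94, array([ 0.569, -0.024,  0.089])), ('bar_a', 0.74, array([ 0.576, -0.019,  0.101])), ('bar_a', 0.73, array([ 0.656, -0.029,  0.098])), ('bar_a', 0.62, array([0.322, 0.129, 0.008])), ('bar_a', 0.46, array([ 0.557, -0.022,  0.006]))]
[('spool', 0.56, array([ 0.41 , -0.528,  0.021])), ('card', 0.55, array([ 0.529, -0.534,  0.025])), ('card', 0.38, array([ 0.407, -0.528,  0.018])), ('pod', 0.66, array([0.539, 0.133, 0.045]))]
```

View pics/final.png

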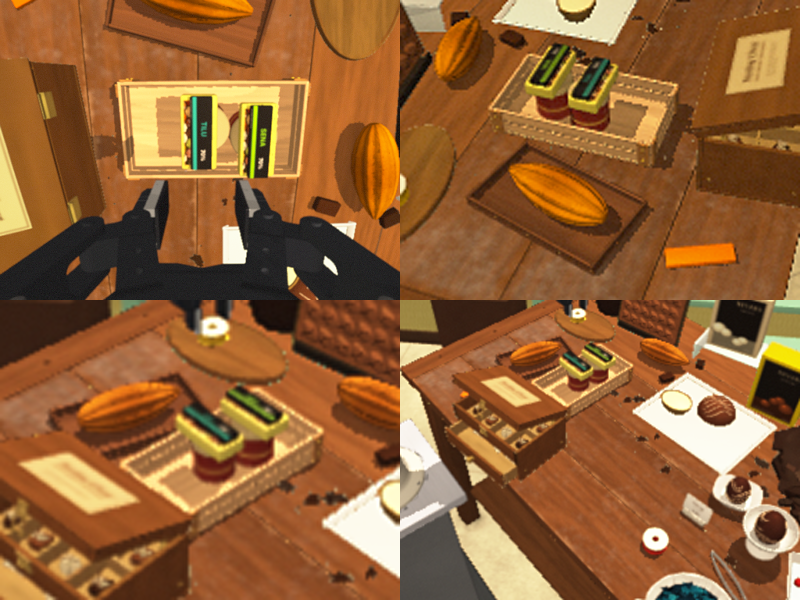

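All four views agree: the tins are upright, both packs lie flat on them, a bar lies on each pack, and the pod is in the tray. The spool and card haven't moved, and the gripper is clear. Handing in.

```bash
python3 -c "
from station import bot
print(bot.finish_job())"
```

```text
the job is handed in; nothing more can be done
None
```

I packed the crate in the order asked and handed it in at about 77 s of the 210 s allowed. The hand-in gives no verdict, so the result rests on my own checks.

- **Pod:** it lies lengthwise in the middle of the tray. Its alignment was confirmed from above and in the side view.
- **Tins:** only two were there, both red; I saw no green one in any view. Both stand upright on the crate floor.
- **Knocked tin:** while I was fetching the second pack, the left tin was knocked about 45 mm sideways inside the crate but stayed upright. I left it there and laid the second pack on it, about 9 mm off the tin's centre to leave room for the finger.
- **Packs and bars:** each tin carries one flat wafer pack and each pack one black bar (green stripe and turquoise stripe), all over the crate.
- **Left alone:** the orange bar, the second cocoa pod and the far-off yellow box were not part of the job. The spool and card were found within about 4 mm of their starting positions.

My last checks were wrist, side and scene pictures plus the network readings, and they agree. The one exception is that the last wrist reading found only one of the two packs, but the pictures show both in place. The largest wrist force I saw was about 6 N. I viewed 19 pictures against the budget of 14; some of the extra ones confirmed the knocked tin and the last placings.

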